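# Clear a chipped casting from the inspection tray into the scrap basket

## Task

The chipped grey base plate in the raised inspection tray is a reject: swing the tray's gate fully open, work the plate out over the open end of the tray so that it drops into the wire basket and lies down flat in it, then swing the gate fully shut again. The plate's edges are out of reach at first, so it can only be drawn along by pressing on it from above; never bear on it hard enough to crack it. Leave the basket where it stands and the jar, the model tank and the sound spare plate undisturbed.

Things in the scene. Friction and masses are not known exactly. Their poses are not given: they have to be found in the camera images.
- tray: Fixed raised lane: white floor, surface 100 mm above the table, along x from the back wall at x = -90 mm (28 mm high) to the open end at x = +90; 104 mm wide. Origin on the table under the middle of the floor; x is the way the plate slides out. Two plywood rails, 16 mm above the floor, inner faces at y = -41 and +41 mm, run from x = -90 to +50.
- gate (a joint): Quarter-turn gate of the tray: flat steel bar on an upright hinge. 0 = shut (bar across the lane, along the tray's +y), 1.57 rad = fully open (bar along the tray's +x, beside the plate's path). Opens clockwise seen from above; stops at both ends; dry friction about 0.12 N m, stays where left. Starts shut or up to 0.3 rad ajar.
- gate_hinge (a point): Point on the gate's hinge axis, at tray x = +70, y = -54 mm, 111 mm above the table. The bar is 12 mm wide, 10 mm high and 90 mm long from the hinge to the peg.
- gate_peg (a point): Point on the upright round steel peg (diameter 14 mm) at the free end of the gate's bar, 90 mm from the hinge axis, 134 mm above the table. The peg's top is at 152 mm, the bar's top at 116 mm: about 36 mm of peg is free to grip or push.
- plate: The reject: flat grey resin plate 120 (x) by 76 (y) by 12 mm, 0.1 to 0.21 kg, corner at +x, +y broken off (24 by 24 mm). Origin: centre of its underside. Lies in the tray, x along the tray's x, rear edge 1 to 4 mm from the back wall, 1 to 5 mm from each rail and below their tops: it cannot be gripped, and no finger fits behind it until it is drawn forward.
- plate_center (a point): Centre of the plate, 6 mm above its underside. The top is rough and stiff (friction coefficient with the fingers about 1), underside and tray are smooth (about 0.3): press on the top with about 5 to 15 N and move along the tray to draw the plate. It cracks if the fingers bear on it with more than 50 N.
- basket: Loose steel wire basket, outside 260 (x) by 160 (y) by 70 mm high, walls and floor 4 mm, 0.6 kg. Origin: centre of its underside. It stands on the table under the tray's open end, roughly lined up with the tray; its rim is 18 mm below the underside of the tray's floor.
- jar: Bystander: closed paint jar, diameter 52 mm, 65 mm high, standing; origin at the centre of its underside.
- tank: Bystander: model tank, about 130 mm long with its gun (x), 64 mm wide, 48 mm high; origin at the underside, under the middle of the hull.
- spare: Bystander: sound grey plate 120 by 76 by 12 mm with all its corners, lying on the table behind the tray; origin at the centre of its underside.
- tray_lip (a point): Middle of the edge of the tray's open end, on the floor surface (tray x = +90 mm, 100 mm above the table). The floor is 12 mm thick there and overhangs the near side of the basket. A plate pushed over it may stay propped on its front edge against the lip; a push on its top, away from the tray, then lays it down.
Not all that is in view belongs to the job. Of the things that look like the tray, the largest one is meant. What is shaped like the plate but red is not meant.

How it is judged:
By the outcome, as a careful person would: the job done as asked, in the order asked, and still so for the second after the job is handed in, with the robot touching nothing.
It also fails if it takes over 72 s, if anything falls off the work surface, if the arm or the gripper's body presses on something with over 40 N, if the wrist force passes 120 N, or if a joint passes its speed limit or range.

## Robot

A 7-joint arm with a two-finger parallel gripper is mounted at the origin on the work surface. World frame = base frame: x ahead of the robot, y to its left, z up, the work surface at z = 0. Lengths are in m, angles in degrees, forces in N, time in s.
With the tool pointing down it reaches from about 0.4 to 0.85 m from the base axis. Payload 10.4 kg.
Tool frame: the origin (TCP) lies between the finger pads; the fingertips stand 8 mm ahead of it and the grasp point (between the pads) lies 11 mm behind it (env.tip_extent is the distance from the TCP to the fingertips, in m); z points along the fingers, y is the line along which they close (so a half turn about z gives the same grasp; the last joint's range is limited). The gripper opens to 87 mm and grips with 3 to 60 N. Pads are 19 mm wide; open, the fingers measure 117 mm over their backs; the gripper's body (75 mm by 190 mm) begins 51 mm behind the grasp point.
Start: joints at [75.768, 19.034, -3.707, 83.658, 1.238, 77.344, -5.071], TCP at [0.14, -0.609, 0.231] pointing down, gripper open.
Joint ranges: [-148.97, 148.97], [-28.65, 121.19], [-84.17, 76.75], [9.2, 138.47], [-72.65, 252.65], [3.7, 117.97], [-149.18, 149.18]. Speed limits (degrees/s): [127.2, 127.2, 159.86, 159.86, 180, 180, 180].

## Interface

Orientations are given as [roll, pitch, yaw] about the fixed x, y, z axes, in that order (R = Rz(yaw) Ry(pitch) Rx(roll)).
In Python, from bench import env gives the robot as it stands. The module is installed in compiled form; this text tells all that it offers.
- The arm moves only by the tool send_rows, never from a script. Its argument "motion" is a list of rows, each a list of 4 numbers: the shift along the tool's x, y, z normalised to -1 to 1, where 1 is 5 cm, then the turn about the tool's z normalised to -1 to 1, where 1 is 2 rad. A call has 1 to 12 rows; each row shifts and turns the commanded pose from where the row before left it, along the tool's axes as they then stand; what a row does not reach is not made up. A row lasts 1/10 s, in which the tool goes at most 50 mm and 8.59 degrees, less where a joint would pass 70% of its speed; a pose out of reach is approached as far as the arm can. A call with a number of a shift or a turn outside -1 to 1 is refused whole. A call with a gripper value outside its range is refused whole. "gripper" is the opening, from -1 (shut) to 1 (fully open), set as the call begins (left out, the last holds). The fingers move at their own pace and stop on an object; the grip force is fixed at half the most. Time passes only in rows, so rows that do not move let the fingers close. It gives the time, the measured TCP pose, the force, the opening and the grip force at its end, in the units of the state.
- env.get_obs(): the state, without advancing time (a new reading comes with each control period).
- env.snapshot(name): name is "scene" or "top" or "wrist"; returns a dict with "color" (384x512x3 uint8, blue, green, red), "mtx" (3x3 intrinsics, pixels), "D" ([k1, k2, p1, p2, k3] as OpenCV has them; the pictures are not rectified), "origin" and "rotation" of the camera in the world. Camera axes: x right, y down, z forward; pixel columns grow to the right and rows downward; lengths in m; the calibration is good to about 2 mm. A picture is of the moment at which its call begins. There is no depth.
- env.close_job(): hands the job in; it is judged then, once.
The state is a dict: "time_s": time; "joint_pos": joint angles; "dq": joint speeds; "tau": joint torques, N m; "tcp_pos": TCP position; "eef_rot": TCP orientation; "force": force on the tool from outside, world axes, zero at the start; "torque": the same for the moment, N m; "gripper_width": finger opening in m; "grip_force": force on a finger pad.
Only numpy, scipy, OpenCV 4.12 (cv2) and the standard library are available. Lean on these libraries where they do the work, as an engineer would, in place of code of your own. Each camera call takes 0.05 s, during which the arm holds its last target. There are 200 camera calls.

## Working session

There is one attempt and no reset: what is moved stays moved. The work goes in short steps, Python scripts to look and compute and a tool call to move; the robot and the scene stay as the last step left them, time stands still between calls to the robot, and variables do not carry over. Pictures are saved under pics/ and viewed, at most 10 in all, crops included, and the job is handed in when it is done.

Besides the shell and the picture viewer there is one more tool, called after "Request:" by a JSON object that holds its "op" and its "data", one argument or row to a line. send_rows: Moves the arm, as the interface text tells. Scaled input: -1 to 1 covers 5 cm each way for a shift and 2 rad each way for a turn. Its arguments: {"type":"object","properties":{"motion":{"type":"array"},"gripper":{"type":"number"}},"required":["motion"]}

```bash
mkdir -p pics; cat > h.py <<'E'
import numpy as np, cv2, pickle
from bench import env
def snap(n,f):
    s=env.snapshot(n); cv2.imwrite(f'pics/{f}.png',s['color']); pickle.dump(s,open(f'pics/{f}.pkl','wb')); return s
def load(f): return pickle.load(open(f'pics/{f}.pkl','rb'))
def ray(s,uv):
    p=cv2.undistortPoints(np.array([[uv]],float),s['mtx'],np.array(s['D'],float))[0,0]
    d=np.array(s['rotation'])@np.array([p[0],p[1],1]); return np.array(s['origin']),d/np.linalg.norm(d)
def onz(s,uv,z):
    o,d=ray(s,uv); return o+d*(z-o[2])/d[2]
def tri(*prs):
    A=np.zeros((3,3));b=np.zeros(3)
    for s,uv in prs:
        o,d=ray(s,uv);P=np.eye(3)-np.outer(d,d);A+=P;b+=P@o
    x=np.linalg.solve(A,b); return x,[np.linalg.norm((np.eye(3)-np.outer(ray(s,u)[1],ray(s,u)[1]))@(x-ray(s,u)[0])) for s,u in prs]
def proj(s,X):
    R=np.array(s['rotation']);t=-R.T@np.array(s['origin'])
    return cv2.projectPoints(np.array(X,float).reshape(-1,3),cv2.Rodrigues(R.T)[0],t,s['mtx'],np.array(s['D'],float))[0][:,0]
E
python3 - <<'E'
from h import *
a=snap('scene','s0');b=snap('top','t0');c=snap('wrist','w0')
for s in(a,b,c):print(s['origin'],np.round(s['rotation'],2).tolist())
im=np.vstack([a['color'],b['color']])
cv2.imwrite('pics/t0big.png',cv2.resize(b['color'],(800,600),interpolation=cv2.INTER_CUBIC))
cv2.imwrite('pics/s0big.png',cv2.resize(a['color'],(800,600),interpolation=cv2.INTER_CUBIC))
print(env.get_obs())
E
```

```text
[1.06268243 0.09662483 0.67849239] [-132.37, 0.43, 115.43]
[ 0.42606558 -0.18174678  1.0715817 ] [-175.09, -0.59, -91.47]
[ 0.21285524 -0.59232803  0.38457127] [164.08, 0.06, -77.03]
{'time_s': 0.15, 'joint_pos': array([75.76744972, 19.06174488, -3.70776278, 83.69421788,  1.23940103,
       77.34487281, -5.07163001]), 'dq': array([-0.03421737, -0.159874  , -0.09668771, -0.15750826,  0.05337097,
       -0.0651115 ,  0.01110581]), 'tau': array([ 1.47062521e-03, -6.23634911e+01,  2.51519610e-02, -3.90142965e+01,
       -6.12482079e-02,  3.72150878e-02,  7.63756998e-05]), 'tcp_pos': array([ 0.13986388, -0.60885391,  0.22996371]), 'eef_rot': array([-1.79939213e+02,  4.23603708e-03,  1.29387572e+01]), 'force': array([-0.03811773, -0.12026615, -0.22700038]), 'torque': array([-0.00648226, -0.04270886, -0.02757527]), 'grip_force': 0.0, 'gripper_width': 0.08748251707429265}
```

View pics/t0big.png

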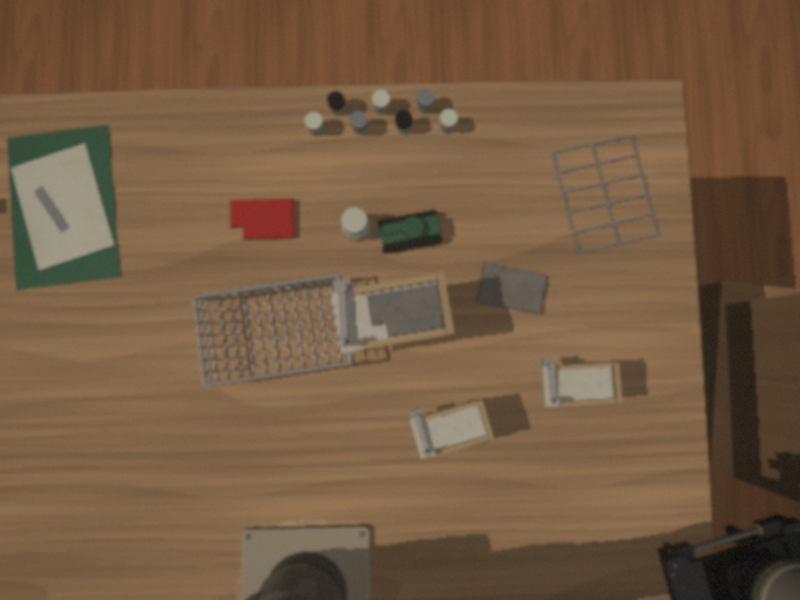

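View pics/s0big.png

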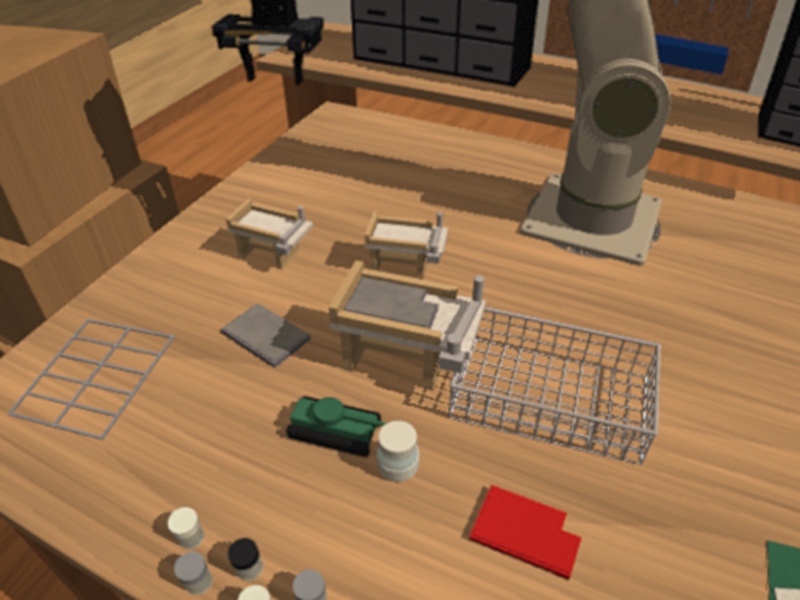

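Candidates in the top view are the big tray (395,312), small trays (580,385) and (452,430). The largest, at (395,312), holds the grey plate and has the basket at its open end, so it is the one meant. Plates: grey chipped one in the tray (407,308), sound spare (512,288), red decoy (262,218). An enlarged crop will confirm this.

```bash
sed -i 's/^def ray/from scipy.spatial.transform import Rotation as Ro\ndef RM(s): return Ro.from_euler("xyz",s["rotation"],degrees=True).as_matrix()\ndef ray/; s/np.array(s\[.rotation.\])@/RM(s)@/; s/R=np.array(s\[.rotation.\])/R=RM(s)/' h.py
python3 - <<'E'
from h import *
t=load('t0')['color'];s=load('s0')['color']
a=cv2.resize(t[165:245,115:300],None,fx=4.32,fy=4.32,interpolation=cv2.INTER_CUBIC)[:, :800]  # origin(115,165)
a=cv2.resize(t[165:250,200:300],(400,340),interpolation=cv2.INTER_CUBIC)
b=cv2.resize(s[165:250,205:315],(440,340),interpolation=cv2.INTER_CUBIC)[:,:400]
c=cv2.resize(t[165:250,115:240],(500,340),interpolation=cv2.INTER_CUBIC)[:,:500]
im=np.zeros((600,800,3),np.uint8);
im[:340,:400]=cv2.resize(t[165:250,200:300],(400,340),interpolation=cv2.INTER_CUBIC); im[:340,400:]=b
im[340:,:]=cv2.resize(t[170:235,115:315],(800,260),interpolation=cv2.INTER_CUBIC)
cv2.imwrite('pics/crop.png',im)
L=load('t0')
for p in [(343,282),(340,350),(442,276),(452,333)]: print(onz(L,np.array(p)*.64,.1))
E
```

```text
[ 0.54851312 -0.08563666  0.1       ]
[ 0.43306999 -0.0787039   0.1       ]
[ 0.55471734 -0.25481032  0.1       ]
[ 0.45697571 -0.2687732   0.1       ]
```

View pics/crop.png

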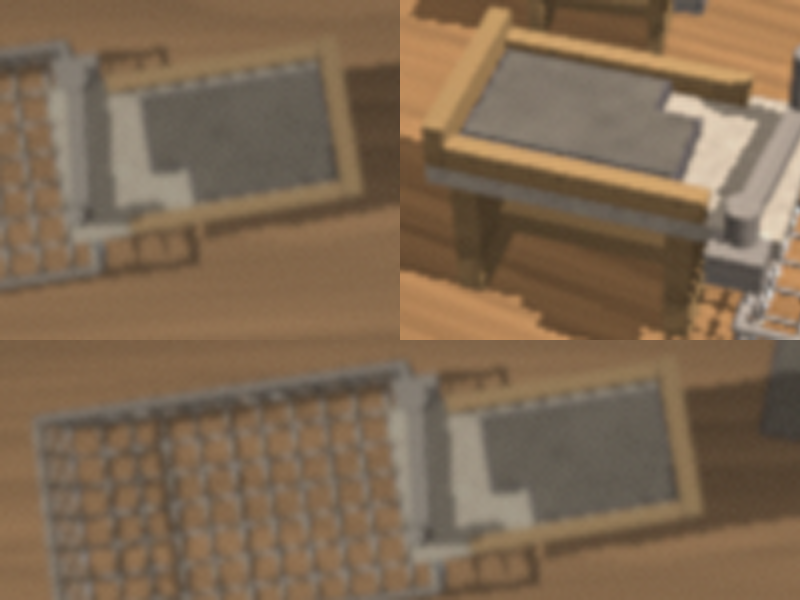

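The crop confirms it: the largest tray holds the grey plate, chipped at its front corner towards the robot. The gate is across the lane with the hinge on the far side at crop (78,65) and the peg on the robot's side at (90,215). Next I fit the tray pose from both views.

```bash
cat > fit.py <<'E'
from h import *
from scipy.optimize import least_squares
T=load('t0');S=load('s0')
tl=lambda x,y:(200+x/4,165+y/4)
sr=lambda x,y:(205+(x-400)/4,165+y/4)
obs=[(T,tl(332,38),(-.098,-.049,.128)),(T,tl(362,190),(-.098,.049,.128)),
(T,tl(75,240),(.09,.052,.1)),
(S,sr(750,78),(.05,-.049,.116)),(S,sr(709,192),(.05,.049,.116))]
pl=[(T,tl(140,97),(.06,-.038,.012)),(T,tl(325,65),(-.06,-.038,.012)),(T,tl(337,180),(-.06,.038,.012)),(T,tl(195,207),(.036,.038,.012)),(T,tl(150,172),(.06,.014,.012))]
def W(p,X):
    c,s=np.cos(p[2]),np.sin(p[2]);return np.array([p[0]+c*X[0]-s*X[1],p[1]+s*X[0]+c*X[1],X[2]])
def f(p,o,z=0): return np.concatenate([proj(s,W(p,(X[0],X[1],X[2]+z)))[0]-uv for s,uv,X in o])
r1=least_squares(f,[.5,-.17,1.6],args=(obs,)); print('tray',r1.x,np.degrees(r1.x[2]),np.round(r1.fun,1))
r2=least_squares(f,[.5,-.17,1.6],args=(pl,.1)); print('plate',r2.x,np.degrees(r2.x[2]),np.round(r2.fun,1))
p=r1.x
print('hinge',W(p,(.07,-.054,.111)),'peg shut',W(p,(.07,.036,.134)),'peg open',W(p,(.16,-.054,.134)),'lip',W(p,(.09,0,.1)))
for a in(0,.15,.3):
  X=W(p,(.07+.09*np.sin(a),-.054+.09*np.cos(a),.152)); print(a,X,proj(S,X)/.64,proj(T,X)/.64)
print(tri((S,np.array((478,280))*.64),(T,tl(90,210))))
print('basket corners', [onz(T,(115+x/4,170+(y-340)/4),.07)[:2].round(3) for x,y in((38,420),(405,370),(440,575))],onz(T,(205*.64,383*.64),.07))
E
python3 fit.py
```

```text
tray [ 0.48963038 -0.16287356  1.77331944] 101.60371976669136 [ -1.6  -0.2  -0.3  -1.4   1.4   3.7  -9.6  27.9   9.3 -31.3]
plate [ 0.49413299 -0.19181034  1.70274272] 97.55997119111723 [ 0.1 -0.4 -1.1  0.5  0.6  0.3 -0.2 -0.7  0.6  0.4]
hinge [ 0.52844683 -0.08344257  0.111     ] peg shut [ 0.44028623 -0.1015453   0.134     ] peg open [0.51034409 0.00471803 0.134     ] lip [ 0.47152764 -0.07471296  0.1       ]
0 [ 0.44028623 -0.1015453   0.152     ] [[469.8583937  271.75302338]] [[350.76163241 344.96895893]]
0.15 [ 0.43857094 -0.08816747  0.152     ] [[479.69053035 273.69435845]] [[342.41098256 346.25323693]]
0.3 [ 0.43887407 -0.07468353  0.152     ] [[489.15650697 276.54749901]] [[333.97178155 346.27366542]]
(array([ 0.44715387, -0.09186011,  0.14617668]), [np.float64(0.00459086202339717), np.float64(0.0045908620233971464)])
basket corners [array([0.532, 0.179]), array([ 0.561, -0.074]), array([ 0.42 , -0.095])] [0.38189951 0.15965644 0.07      ]
```

```bash
sed -i 's/(750,78),(.05,-.049/(750,78),(.05,.049/; s/(709,192),(.05,.049/(709,192),(.05,-.049/; s/^(T,tl(75,240)/(S,sr(490,10),(-.098,.049,.128)),(S,sr(425,132),(-.098,-.049,.128)),(T,tl(75,240)/' fit.py; python3 fit.py
```

```text
tray [ 0.4933269  -0.16217609  1.72805154] 99.01005985984612 [-0.7 -0.2 -1.1 -1.  -0.   0.2  0.3 -1.9 -0.1  0.9 -0.5 -0.9 -1.   1.2]
plate [ 0.49413299 -0.19181034  1.70274272] 97.55997119111723 [ 0.1 -0.4 -1.1  0.5  0.6  0.3 -0.2 -0.7  0.6  0.4]
hinge [ 0.53569804 -0.08458301  0.111     ] peg shut [ 0.44680856 -0.09867772  0.134     ] peg open [0.52160333 0.00430647 0.134     ] lip [ 0.47923219 -0.07328662  0.1       ]
0 [ 0.44680856 -0.09867772  0.152     ] [[470.14116171 275.12929114]] [[348.89703084 340.92931821]]
0.15 [ 0.44570041 -0.08523597  0.152     ] [[479.92557292 277.37244159]] [[340.50464415 341.8327355 ]]
0.3 [ 0.44661341 -0.07177956  0.152     ] [[489.28490943 280.52773362]] [[332.0822881  341.47061162]]
(array([ 0.44715387, -0.09186011,  0.14617668]), [np.float64(0.00459086202339717), np.float64(0.0045908620233971464)])
basket corners [array([0.532, 0.179]), array([ 0.561, -0.074]), array([ 0.42 , -0.095])] [0.38189951 0.15965644 0.07      ]
```

Request:
{"op": "send_rows", "data": {
  "motion": [
    [0.2, -0.2, -0.03, 0],
    [0.4, -0.4, -0.03, 0],
    [0.43, -0.43, -0.03, 0],
    [0.43, -0.43, -0.03, 0],
    [0.43, -0.43, -0.03, 0],
    [0.43, -0.43, -0.03, 0],
    [0.43, -0.43, -0.03, 0],
    [0.43, -0.43, -0.03, 0],
    [0.43, -0.43, -0.03, 0],
    [0.43, -0.43, -0.03, 0],
    [0.43, -0.43, -0.03, 0],
    [0.43, -0.43, -0.03, 0]
  ],
  "gripper": -0.4
}}

```text
time_s: 1.35
tcp_pos: [0.3244, -0.3134, 0.2486]
eef_rot: [180.0, 0.0, 13.0]
force: [1.0, -0.1, 0.3]
gripper_width: 0.0262
grip_force: 0.0
```

Request:
{"op": "send_rows", "data": {
  "motion": [
    [0.43, -0.43, -0.03, 0],
    [0.43, -0.43, -0.03, -0.02],
    [0.43, -0.43, -0.03, -0.02],
    [0.43, -0.43, -0.03, 0],
    [0.43, -0.43, -0.03, 0],
    [0.43, -0.43, -0.03, 0],
    [0.43, -0.43, -0.03, 0],
    [0.43, -0.43, -0.03, 0],
    [0.3, -0.3, -0.03, 0],
    [0.2, -0.2, 0, 0],
    [0, 0, 0, 0],
    [0, 0, 0, 0]
  ]
}}

```text
time_s: 2.55
tcp_pos: [0.4572, -0.0714, 0.2619]
eef_rot: [180.0, 0.0, 17.6]
force: [-0.1, -1.2, -1.0]
gripper_width: 0.026
grip_force: 0.0
```

```bash
python3 - <<'E'
from h import *
w=snap('wrist','w1');cv2.imwrite('pics/w1big.png',cv2.resize(w['color'],(800,600),interpolation=cv2.INTER_CUBIC))
o=env.get_obs();print(o['tcp_pos'],o['eef_rot'],o['gripper_width'],o['time_s'],w['origin'])
E
```

```text
[ 0.45710319 -0.07190043  0.26190281] [1.79968702e+02 3.69761936e-02 1.74917038e+01] 0.026321794065165747 2.6 [ 0.52859053 -0.04872256  0.41656846]
```

View pics/w1big.png

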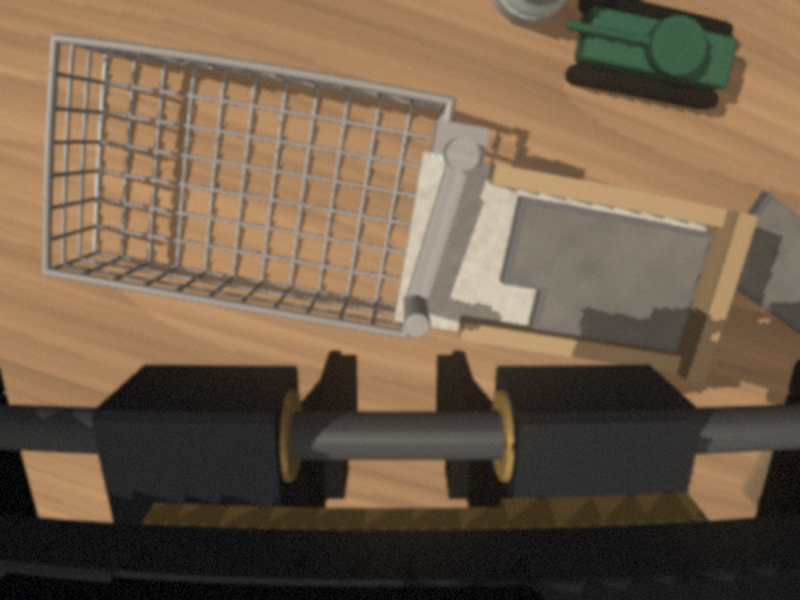

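The wrist view shows the peg top at (417,315), the hinge at (463,152), the plate corners at (518,198) and (707,230), and the basket rim corners at (55,38), (452,100) and (45,272). The gate is slightly ajar. I refit using this view.

```bash
cat >> fit.py <<'E'
print('-----')
Wv=load('w1');w=lambda x,y:(x*.64,y*.64)
obs+=[(Wv,w(755,214),(-.098,-.049,.128)),(Wv,w(494,167),(.05,-.049,.116)),(Wv,w(425,152),(.09,-.052,.1)),(Wv,w(395,320),(.09,.052,.1))]
r1=least_squares(f,[.5,-.17,1.6],args=(obs,),loss='soft_l1'); p=r1.x;print('tray',p,np.degrees(p[2]),np.round(r1.fun,1))
pl+=[(Wv,w(518,198),(.06,-.038,.012)),(Wv,w(709,230),(-.06,-.038,.012)),(Wv,w(689,355),(-.06,.038,.012)),(Wv,w(503,281),(.06,.014,.012))]
r2=least_squares(f,[.5,-.17,1.6],args=(pl,.1)); print('plate',r2.x,np.degrees(r2.x[2]),np.round(r2.fun,1))
print('platefree z',least_squares(lambda q:f(q[:3],pl,q[3]),[.5,-.17,1.7,.1]).x)
print('peg tri',tri((S,np.array((478,281))*.64),(Wv,w(417,313))), onz(Wv,w(417,313),.152))
pg=onz(Wv,w(417,313),.152);c,s=np.cos(p[2]),np.sin(p[2])
d=pg[:2]-p[:2];print('peg in tray',c*d[0]+s*d[1],-s*d[0]+c*d[1])
d=r2.x[:2]-p[:2];print('plate in tray',c*d[0]+s*d[1],-s*d[0]+c*d[1])
print('hinge',W(p,(.07,-.054,.111)),'peg shut',W(p,(.07,.036,.134)),'peg open',W(p,(.16,-.054,.134)),'lip',W(p,(.09,0,.1)))
print('hinge seen',onz(Wv,w(463,152),.118))
print('basket',[onz(Wv,w(*q),.07)[:2].round(3) for q in((55,38),(452,100),(45,272),(405,335))])
E
python3 fit.py | sed '1,/-----/d'
```

```text
tray [ 0.49372003 -0.16195225  1.72752895] 98.98011756044174 [-0.8 -0.3 -1.2 -1.1 -0.   0.3  0.3 -1.8 -0.2  0.8 -0.5 -0.7 -1.   1.4
 -2.3  0.3  1.2  0.4 -0.7 -1.   1.1  0.2]
plate [ 0.49508536 -0.19065666  1.73440327] 99.37398720834173 [-0.7  0.  -2.1 -0.5  0.5 -0.9 -0.1 -0.7  0.4  0.7  2.   0.2  3.4  0.5
 -5.8 -3.8  0.4  3.2]
platefree z [ 0.49520038 -0.1898984   1.73439066  0.10208314]
peg tri (array([ 0.45119826, -0.085346  ,  0.14976954]), [np.float64(0.0003914033429581045), np.float64(0.0003914033429580864)]) [ 0.45176156 -0.08465994  0.152     ]
peg in tray 0.0828942785813679 0.029379481506795493
plate in tray -0.02856568517628098 0.0031319263754827032
hinge [ 0.53613171 -0.08438132  0.111     ] peg shut [ 0.44723488 -0.09842957  0.134     ] peg open [0.52208345 0.00451551 0.134     ] lip [ 0.47967178 -0.07305542  0.1       ]
hinge seen [ 0.53660985 -0.08456028  0.118     ]
basket [array([0.532, 0.18 ]), array([ 0.566, -0.073]), array([0.378, 0.161]), array([ 0.41 , -0.093])]
```

Request:
{"op": "send_rows", "data": {
  "motion": [
    [0, 0, 0, 0.05],
    [0, 0, 0, 0.053],
    [0, 0, 0, 0.05],
    [-0.16, 0.26, 0, 0],
    [0, 0, 0.4, 0],
    [0, 0, 0.5, 0],
    [0, 0, 0.5, 0],
    [0, 0, 0.4, 0],
    [0, 0, 0.15, 0],
    [0, 0, 0, 0]
  ]
}}

```text
time_s: 3.6
tcp_pos: [0.4489, -0.0849, 0.164]
eef_rot: [-180.0, 0.1, -0.1]
force: [-0.1, -0.3, -0.0]
gripper_width: 0.0262
grip_force: 0.0
```

```bash
python3 - <<'E'
from h import *
w=snap('wrist','w2');cv2.imwrite('pics/w2big.png',cv2.resize(w['color'][120:384],(800,412),interpolation=cv2.INTER_CUBIC))
o=env.get_obs();print(o['tcp_pos'],o['eef_rot'],o['force'],o['time_s'])
E
```

```text
[ 0.44961762 -0.08480338  0.16494197] [ 1.79992667e+02  1.85000667e-03 -5.66094172e-02] [-0.16059429  0.25437342  0.02558203] 3.65
```

View pics/w2big.png

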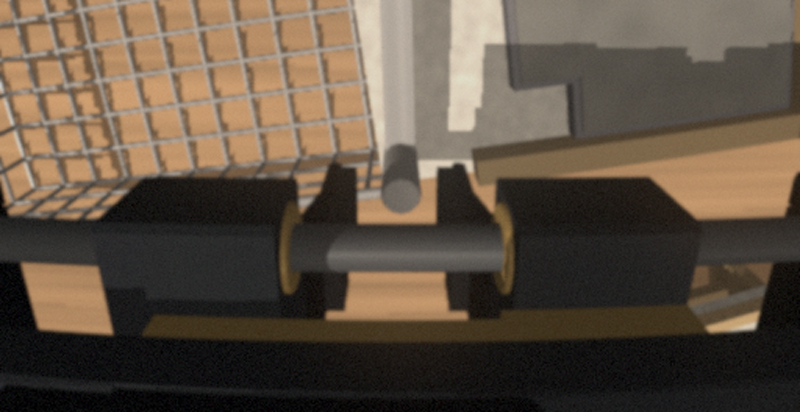

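The peg (402,192) sits centred between the finger tips, and the bar runs straight up the picture. I lower the tool and swing the gate.

Request:
{"op": "send_rows", "data": {
  "motion": [
    [0, 0, 0.3, 0],
    [0, 0, 0.3, 0],
    [0, 0, 0, 0]
  ]
}}

```text
time_s: 3.95
tcp_pos: [0.4493, -0.0846, 0.1342]
eef_rot: [-180.0, 0.1, -0.0]
force: [-0.7, 0.0, 0.4]
gripper_width: 0.0262
grip_force: 0.0
```

Request:
{"op": "send_rows", "data": {
  "motion": [
    [0.007, -0.153, 0, 0.044],
    [0.007, -0.153, 0, 0.044],
    [0.007, -0.153, 0, 0.044],
    [0.007, -0.153, 0, 0.044],
    [0.007, -0.153, 0, 0.044],
    [0.007, -0.153, 0, 0.044],
    [0.007, -0.153, 0, 0.044],
    [0.007, -0.153, 0, 0.044]
  ]
}}

```text
time_s: 4.75
tcp_pos: [0.4709, -0.0282, 0.1359]
eef_rot: [180.0, -0.1, -40.6]
force: [-1.3, -1.4, -0.3]
gripper_width: 0.0259
grip_force: 0.9
```

Request:
{"op": "send_rows", "data": {
  "motion": [
    [0.007, -0.153, 0, 0.044],
    [0.007, -0.153, 0, 0.044],
    [0.007, -0.153, 0, 0.044],
    [0.007, -0.153, 0, 0.044],
    [0.007, -0.153, 0, 0.044],
    [0.007, -0.153, 0, 0.044],
    [0.007, -0.153, 0, 0.044],
    [0, 0, 0, 0]
  ]
}}

```text
time_s: 5.55
tcp_pos: [0.4849, -0.0155, 0.1218]
eef_rot: [178.3, 0.6, -56.3]
force: [-0.8, -1.1, 0.4]
gripper_width: 0.0259
grip_force: 0.7
```

```bash
python3 - <<'E'
from h import *
o=env.get_obs();print(o['joint_pos'].round(1),o['dq'].round(1),o['tcp_pos'],o['eef_rot'],o['force'])
E
```

```text
[ -12.8    8.     9.7  111.1   -1.2   62.8 -148.9] [  9.2  -0.2 -10.9   0.2   1.8  -0.3  -0.1] [ 0.48491036 -0.01548993  0.12184088] [178.29428261   0.63307024 -56.32009917] [-0.79073447 -1.0507358   0.44641644]
```

Joint 7 has hit its range in this orientation. The half-turned grasp (yaw +180) has room for the whole swing, so I rise, flip the tool and regrasp.

Request:
{"op": "send_rows", "data": {
  "motion": [
    [0, 0, -0.4, 0],
    [0, 0, -0.5, 0],
    [0, 0, -0.5, 0],
    [0, 0, 0, -0.071],
    [0, 0, 0, -0.071],
    [0, 0, 0, -0.071],
    [0, 0, 0, -0.071],
    [0, 0, 0, -0.071],
    [0, 0, 0, -0.071],
    [0, 0, 0, -0.071],
    [0, 0, 0, -0.071]
  ]
}}

```text
time_s: 6.65
tcp_pos: [0.4867, -0.0162, 0.1917]
eef_rot: [179.9, 1.8, 9.0]
force: [-0.1, -0.1, 0.2]
gripper_width: 0.0263
grip_force: 0.0
```

Request:
{"op": "send_rows", "data": {
  "motion": [
    [0, 0, 0, -0.071],
    [0, 0, 0, -0.071],
    [0, 0, 0, -0.071],
    [0, 0, 0, -0.071],
    [0, 0, 0, -0.071],
    [0, 0, 0, -0.071],
    [0, 0, 0, -0.071],
    [0, 0, 0, -0.071],
    [0, 0, 0, -0.071],
    [0, 0, 0, -0.071],
    [0, 0, 0, -0.071],
    [0, 0, 0, -0.071]
  ]
}}

```text
time_s: 7.85
tcp_pos: [0.4866, -0.0162, 0.1917]
eef_rot: [-178.2, -0.1, 106.7]
force: [0.2, -0.5, -0.0]
gripper_width: 0.0258
grip_force: 0.0
```

```bash
python3 - <<'E'
from h import *
w=snap('wrist','w3');t=snap('top','t3')
a=cv2.resize(w['color'],(400,300),interpolation=cv2.INTER_AREA);b=cv2.resize(t['color'][160:250,120:240],(400,300),interpolation=cv2.INTER_CUBIC)
cv2.imwrite('pics/m3.png',np.hstack([a,b]))
o=env.get_obs();print(o['joint_pos'].round(1),o['tcp_pos'],o['eef_rot'],o['force'])
E
```

```text
[-13.4   4.2  10.2 106.2  -0.5  71.4  13.4] [ 0.48660724 -0.01628463  0.19151664] [-1.78191644e+02 -1.37516433e-01  1.06443828e+02] [-0.16056201 -0.35093721 -0.42968668]
```

View pics/m3.png

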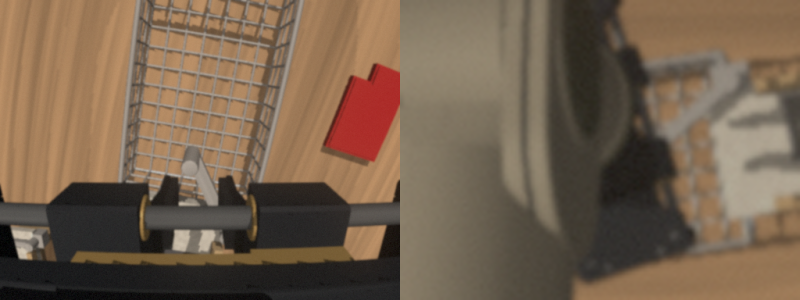

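The wrist view has the peg top at (188,155) ahead of the fingers. The gate is about half open.

```bash
python3 - <<'E'
from h import *
w=load('w3');P=onz(w,(188*1.28,156*1.28),.152);H=np.array([.536,-.0844]);d=P[:2]-H
phi=np.degrees(np.arctan2(d[1],d[0]));print(P,np.hypot(*d),phi)
o=env.get_obs();R=Ro.from_euler('xyz',o['eef_rot'],degrees=True).as_matrix();print(R.round(3),R.T@(np.r_[P[:2],.134]-o['tcp_pos']))
# full plan: target yaw=phi
yaw=o['eef_rot'][2];print('turn deg',phi-yaw)
E
```

```text
[ 0.47390976 -0.0056484   0.152     ] 0.10028466062790443 128.25335708412442
[[-0.283  0.959 -0.031]
 [ 0.959  0.283 -0.007]
 [ 0.002 -0.032 -0.999]] [ 0.01365744 -0.00734664  0.05781022]
turn deg 21.80952933436116
```

Request:
{"op": "send_rows", "data": {
  "motion": [
    [0.07, -0.09, 0, -0.066],
    [0, 0, 0, -0.066],
    [0, 0, 0, -0.065],
    [0, 0, 0.2, 0],
    [0, 0, 0.2, 0],
    [0, 0, 0, 0]
  ],
  "gripper": -0.2
}}

```text
time_s: 8.55
tcp_pos: [0.4793, -0.0143, 0.1689]
eef_rot: [-178.2, -0.9, 128.6]
force: [0.1, 0.1, 0.3]
gripper_width: 0.0347
grip_force: 0.0
```

```bash
python3 - <<'E'
from h import *
w=snap('wrist','w4');cv2.imwrite('pics/w4big.png',cv2.resize(w['color'][130:330,100:412],(780,500),interpolation=cv2.INTER_CUBIC))
o=env.get_obs();print(o['tcp_pos'],o['eef_rot'],o['force'],o['time_s'],w['origin'],w['rotation'])
E
```

```text
[ 0.47966752 -0.01421604  0.16962826] [-178.20183499   -0.90561341  128.65842284] [ 0.32279894  0.18433812 -0.31403335] 8.6 [0.43762484 0.04540302 0.32472593] [165.01123258   1.8403643   38.66504353]
```

View pics/w4big.png

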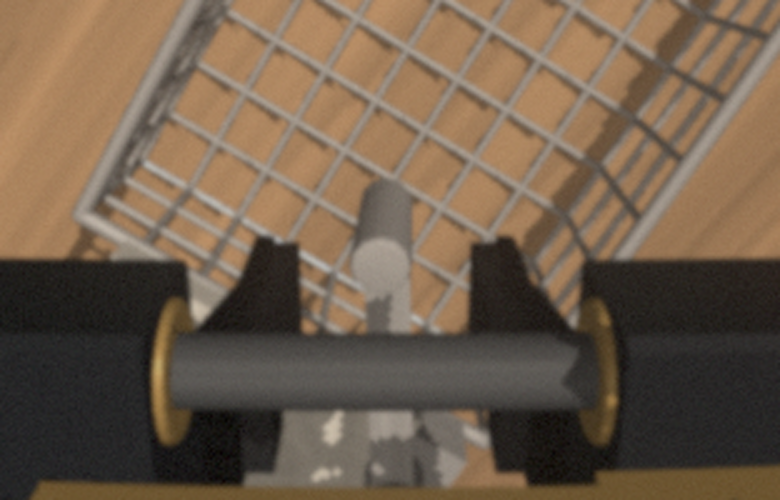

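The peg top (382,262) is centred between the finger tips (280 and 490). I lower the tool and swing the gate on to its stop.

Request:
{"op": "send_rows", "data": {
  "motion": [
    [0, 0, 0.4, 0],
    [0, 0, 0.32, 0],
    [-0.007, 0.157, 0, 0.044],
    [-0.007, 0.157, 0, 0.044],
    [-0.007, 0.157, 0, 0.044],
    [-0.007, 0.157, 0, 0.044],
    [-0.007, 0.157, 0, 0.044],
    [-0.007, 0.157, 0, 0.044],
    [0, 0, 0, 0]
  ]
}}

```text
time_s: 9.5
tcp_pos: [0.5224, 0.0048, 0.1331]
eef_rot: [-178.1, 0.1, 98.5]
force: [0.6, 0.4, 0.1]
gripper_width: 0.0346
grip_force: 0.0
```

Request:
{"op": "send_rows", "data": {
  "motion": [
    [0, 0.06, 0, 0],
    [0, 0.06, 0, 0],
    [0, 0.06, 0, 0],
    [0, 0, 0, 0]
  ]
}}

```text
time_s: 9.9
tcp_pos: [0.531, 0.0058, 0.1328]
eef_rot: [-178.1, 0.1, 98.7]
force: [-0.4, 1.0, -1.1]
gripper_width: 0.0349
grip_force: 0.1
```

Request:
{"op": "send_rows", "data": {
  "motion": [
    [0, 0.06, 0, 0],
    [0, 0, 0, 0]
  ]
}}

```text
time_s: 10.1
tcp_pos: [0.5333, 0.0061, 0.1326]
eef_rot: [-178.0, 0.1, 98.6]
force: [-4.7, 1.2, 2.1]
gripper_width: 0.0346
grip_force: 2.0
```

Request:
{"op": "send_rows", "data": {
  "motion": [
    [0, 0.04, 0, 0],
    [0, 0, 0, 0]
  ]
}}

```text
time_s: 10.3
tcp_pos: [0.5337, 0.0062, 0.1324]
eef_rot: [-177.8, 0.1, 98.6]
force: [-12.4, -1.6, 7.8]
gripper_width: 0.0347
grip_force: 6.2
```

Request:
{"op": "send_rows", "data": {
  "motion": [
    [0, 0.04, 0, 0],
    [0, 0, 0, 0]
  ]
}}

```text
time_s: 10.5
tcp_pos: [0.534, 0.0063, 0.1321]
eef_rot: [-177.6, 0.1, 98.6]
force: [-21.4, -1.0, 13.9]
gripper_width: 0.0351
grip_force: 10.4
```

The gate is at its stop: force is rising with no motion. I back off, rise, close the fingers and go over the rear of the plate.

Request:
{"op": "send_rows", "data": {
  "motion": [
    [0, -0.16, 0, 0],
    [0, 0, -0.7, 0],
    [0, 0, -0.7, 0],
    [-0.5, -0.13, 0, 0],
    [-0.5, -0.13, 0, 0],
    [-0.5, -0.13, 0, 0],
    [-0.5, -0.13, 0, 0],
    [-0.5, -0.13, 0, 0],
    [-0.5, -0.13, 0, 0],
    [-0.5, -0.13, 0, 0],
    [-0.5, -0.13, 0, 0],
    [-0.5, -0.15, 0, 0]
  ],
  "gripper": -1
}}

```text
time_s: 11.7
tcp_pos: [0.5072, -0.2266, 0.2055]
eef_rot: [-178.2, 0.2, 98.6]
force: [0.2, 0.0, -0.6]
gripper_width: 0.0007
grip_force: 0.0
```

Request:
{"op": "send_rows", "data": {
  "motion": [
    [0, 0, 0.4, 0],
    [0, 0, 0.4, 0],
    [0, 0, 0.3, 0],
    [0, 0, 0.1, 0],
    [0, 0, 0, 0]
  ]
}}

```text
time_s: 12.2
tcp_pos: [0.505, -0.2257, 0.1451]
eef_rot: [-178.1, 0.1, 98.6]
force: [0.7, 0.0, 0.3]
gripper_width: 0.0009
grip_force: 0.0
```

```bash
python3 - <<'E'
from h import *
w=snap('wrist','w5');t=snap('top','t5')
a=cv2.resize(w['color'],(512,384));b=cv2.resize(t['color'][160:250,200:300],(288,260),interpolation=cv2.INTER_CUBIC)
m=np.zeros((384,800,3),np.uint8);m[:,:512]=a;m[:260,512:]=b
cv2.imwrite('pics/m5.png',m)
o=env.get_obs();R=Ro.from_euler('xyz',o['eef_rot'],degrees=True).as_matrix();tip=o['tcp_pos']+R[:,2]*env.tip_extent
d=tip[:2]-np.array([.4937,-.162]);a=np.radians(99);print('tip tray',d@[np.cos(a),np.sin(a)],d@[-np.sin(a),np.cos(a)],tip[2])
print(o['tcp_pos'],o['eef_rot'],o['force'],o['gripper_width'],o['joint_pos'].round())
E
```

```text
tip tray -0.0650115920214129 -0.0014740217280175601 0.13816889361092688
[ 0.50557421 -0.22592012  0.14616481] [-1.78176624e+02  1.61571814e-01  9.86294715e+01] [ 0.49317922 -1.07321837  0.65708821] 0.000452597276084227 [  0.  15.  21. 101.  -5.  67.  32.]
```

View pics/m5.png

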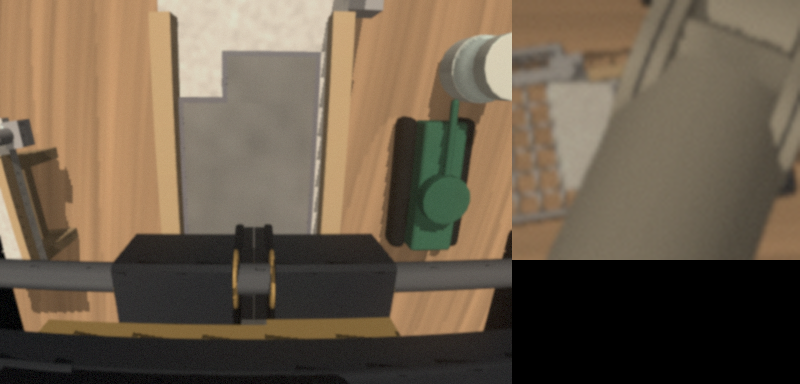

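The fingers (253) are over the rear of the grey chipped plate (180–320 wide), with the rails running straight up the picture. I lower onto it gently.

Request:
{"op": "send_rows", "data": {
  "motion": [
    [0, 0, 0.2, 0],
    [0, 0, 0.2, 0],
    [0, 0, 0.06, 0],
    [0, 0, 0, 0]
  ]
}}

```text
time_s: 12.7
tcp_pos: [0.5039, -0.2257, 0.1215]
eef_rot: [-178.0, 0.1, 98.6]
force: [0.6, 0.3, -0.3]
gripper_width: 0.0006
grip_force: 0.0
```

Request:
{"op": "send_rows", "data": {
  "motion": [
    [0, 0, 0.04, 0],
    [0, 0, 0, 0]
  ]
}}

```text
time_s: 12.9
tcp_pos: [0.5044, -0.226, 0.1207]
eef_rot: [-178.1, 0.1, 98.6]
force: [-1.3, -0.6, 0.1]
gripper_width: 0.0003
grip_force: 0.5
```

Request:
{"op": "send_rows", "data": {
  "motion": [
    [0, 0, 0.02, 0],
    [0, 0, 0, 0]
  ]
}}

```text
time_s: 13.1
tcp_pos: [0.5046, -0.226, 0.1205]
eef_rot: [-178.2, 0.1, 98.6]
force: [-3.3, 1.1, 11.3]
gripper_width: 0.0006
grip_force: 5.4
```

Request:
{"op": "send_rows", "data": {
  "motion": [
    [0.06, 0, 0, 0],
    [0.1, 0, 0, 0],
    [0.1, 0, 0, 0],
    [0.1, 0, 0, 0]
  ]
}}

```text
time_s: 13.5
tcp_pos: [0.5025, -0.209, 0.1206]
eef_rot: [-178.3, 0.2, 98.6]
force: [0.2, -2.8, 7.7]
gripper_width: 0.0006
grip_force: 3.3
```

Request:
{"op": "send_rows", "data": {
  "motion": [
    [0.1, 0, 0, 0],
    [0.1, 0, 0, 0],
    [0.1, 0, 0, 0],
    [0.1, 0, 0, 0]
  ]
}}

```text
time_s: 13.9
tcp_pos: [0.4995, -0.1892, 0.1206]
eef_rot: [-178.3, 0.2, 98.6]
force: [0.7, -1.9, 7.0]
gripper_width: 0.0007
grip_force: 3.5
```

Request:
{"op": "send_rows", "data": {
  "motion": [
    [0.1, 0, 0, 0],
    [0.1, 0, 0, 0],
    [0.1, 0, 0, 0],
    [0.1, 0, 0, 0],
    [0.1, 0, 0, 0],
    [0.1, 0, 0, 0],
    [0.1, 0, 0, 0],
    [0.1, 0, 0, 0]
  ]
}}

```text
time_s: 14.7
tcp_pos: [0.4937, -0.1497, 0.1206]
eef_rot: [-178.3, 0.2, 98.6]
force: [0.3, -2.8, 7.4]
gripper_width: 0.0005
grip_force: 3.8
```

Request:
{"op": "send_rows", "data": {
  "motion": [
    [0.1, 0, 0, 0],
    [0.1, 0, 0, 0],
    [0.1, 0, 0, 0],
    [0.1, 0, 0, 0],
    [0.1, 0, 0, 0],
    [0.1, 0, 0, 0]
  ]
}}

```text
time_s: 15.3
tcp_pos: [0.4893, -0.12, 0.1205]
eef_rot: [-178.3, 0.2, 98.6]
force: [0.8, -2.8, 8.2]
gripper_width: 0.0005
grip_force: 4.1
```

```bash
python3 - <<'E'
from h import *
w=snap('wrist','w6');t=snap('scene','s6')
a=cv2.resize(w['color'],(400,300),interpolation=cv2.INTER_AREA);b=cv2.resize(t['color'][130:310,200:440],(400,300),interpolation=cv2.INTER_CUBIC)
cv2.imwrite('pics/m6.png',np.hstack([a,b]))
E
```

```text
(no output)
```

View pics/m6.png

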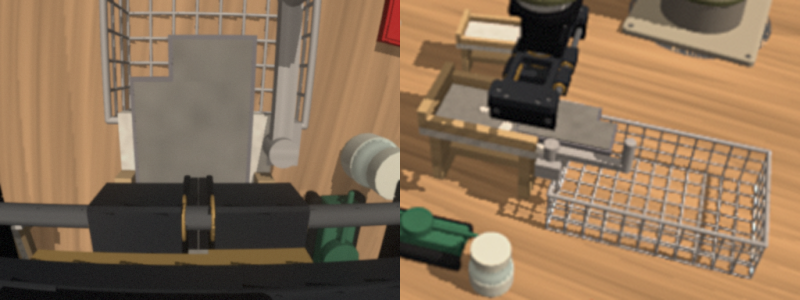

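The plate moves straight and hangs over the basket, and the open gate bar is clear of it. I draw it on past its balance point, then release.

Request:
{"op": "send_rows", "data": {
  "motion": [
    [0.1, 0, 0, 0],
    [0.1, 0, 0, 0],
    [0.1, 0, 0, 0],
    [0.1, 0, 0, 0],
    [0.1, 0, 0, 0],
    [0.06, 0, 0, 0]
  ]
}}

```text
time_s: 16.0
tcp_pos: [0.4852, -0.092, 0.1205]
eef_rot: [-178.3, 0.2, 98.6]
force: [0.3, -3.2, 8.6]
gripper_width: 0.0006
grip_force: 4.3
```

Request:
{"op": "send_rows", "data": {
  "motion": [
    [-0.2, 0, -0.8, 0],
    [-0.7, 0, -0.8, 0],
    [-0.8, 0, -0.2, 0],
    [0, 0, 0, 0],
    [0, 0, 0, 0],
    [0, 0, 0, 0],
    [0, 0, 0, 0]
  ]
}}

```text
time_s: 16.7
tcp_pos: [0.4989, -0.1716, 0.2063]
eef_rot: [-178.1, 0.1, 98.7]
force: [-0.2, -0.3, 1.0]
gripper_width: 0.0008
grip_force: 0.0
```

```bash
python3 - <<'E'
from h import *
w=snap('wrist','w7');t=snap('scene','s7')
a=cv2.resize(w['color'],(400,300),interpolation=cv2.INTER_AREA);b=cv2.resize(t['color'][130:310,200:440],(400,300),interpolation=cv2.INTER_CUBIC)
cv2.imwrite('pics/m7.png',np.hstack([a,b]))
c=t['color'].astype(int)
# grey-plate mask extents in scene vs s6/s0 : low-saturation mid-grey pixels in basket area
for nm,s in(('s7',t['color']),('s0',load('s0')['color'])):
  h=cv2.cvtColor(s,cv2.COLOR_BGR2HSV);m=((h[...,1]<50)&(h[...,2]>60)&(h[...,2]<150)).astype(np.uint8)
  m=cv2.morphologyEx(m,cv2.MORPH_OPEN,np.ones((5,5)))
  n,l,st,ce=cv2.connectedComponentsWithStats(m)
  print(nm,[(st[i][:5].tolist()) for i in range(1,n) if st[i][4]>150 and st[i][1]>130])
E
```

```text
s7 [[319, 195, 48, 58, 1660], [150, 197, 45, 36, 1000]]
s0 [[223, 179, 57, 30, 1107], [148, 197, 46, 36, 1020], [242, 289, 14, 18, 179], [112, 354, 22, 22, 380], [188, 366, 20, 18, 318]]
```

```bash
cat > pf.py <<'E'
from h import *
import sys
from scipy.optimize import differential_evolution
n=sys.argv[1];s=load(n)
h=cv2.cvtColor(s['color'],cv2.COLOR_BGR2HSV);m=((h[...,1]<50)&(h[...,2]>60)&(h[...,2]<150)).astype(np.uint8)
m=cv2.morphologyEx(m,cv2.MORPH_OPEN,np.ones((4,4)));k,l,st,ce=cv2.connectedComponentsWithStats(m)
c=[i for i in range(1,k) if ce[i][0]>250 and ce[i][1]>185 and st[i][4]>400 and ce[i][0]<450]
print(st[c].tolist());M=np.isin(l,c).astype(np.uint8)
a=np.radians(99);O=np.array([.4937,-.162])
pts=np.array([(.06,-.038),(.06,.014),(.036,.038),(-.06,.038),(-.06,-.038)])
def world(q):
    x,y,z,th,ya=q;P=[]
    for zz in(-.006,.006):
        L=np.c_[pts,np.full(5,zz)]@Ro.from_euler('zy',[ya,th]).as_matrix().T+[x,y,z]
        P.append(np.c_[O+np.outer(L[:,0],[np.cos(a),np.sin(a)])+np.outer(L[:,1],[-np.sin(a),np.cos(a)]),L[:,2]])
    return P
def cost(q):
    I=np.zeros_like(M)
    P=[proj(s,p) for p in world(q)]
    for p in P: cv2.fillPoly(I,[np.round(p*16).astype(np.int32)],1,shift=4)
    for i in range(5):
        j=(i+1)%5;cv2.fillConvexPoly(I,np.round(cv2.convexHull(np.float32([P[0][i],P[0][j],P[1][i],P[1][j]]))*16).astype(np.int32),1,shift=4)
    return -(I&M).sum()/(I|M).sum()
r=differential_evolution(cost,[(.1,.3),(-.04,.04),(.008,.09),(0,1.2),(-.3,.3)],seed=1,maxiter=60)
print('free',r.x.round(3),r.fun)
r=differential_evolution(lambda v:cost((v[0],v[1],.010,0,v[2])),[(.1,.3),(-.04,.04),(-.4,.4)],seed=1,maxiter=40);print('flat',r.x.round(3),r.fun)
E
python3 pf.py s7
```

```text
[[319, 195, 49, 60, 1680]]
free [ 0.277 -0.007  0.066  0.895  0.045] 0.0
flat [ 0.293 -0.005 -0.   ] 0.0pf.py:23: RuntimeWarning: overflow encountered in scalar negative
  return -(I&M).sum()/(I|M).sum()
```

```bash
sed -i 's/return -(I&M).sum()/return -float((I\&M).sum())/' pf.py; python3 pf.py s7
```

```text
[[319, 195, 49, 60, 1680]]
free [0.182 0.013 0.072 0.008 0.296] -0.5039232781168265
flat [0.178 0.039 0.372] -0.44399821508255244
```

```bash
cat > asc.py <<'E'
from h import *
import sys
s=load(sys.argv[1])['color'];x0,x1,y0,y1=map(int,sys.argv[2:6]);st=int(sys.argv[6])
h=cv2.cvtColor(cv2.blur(s,(2,2)),cv2.COLOR_BGR2HSV)
for y in range(y0,y1,st):
    print('%3d '%y+''.join('.' if h[y,x,1]>70 else '0123456789'[min(9,h[y,x,2]//26)] for x in range(x0,x1,st//2 or 1)))
E
python3 asc.py s7 300 400 185 270 2; python3 asc.py w7 100 420 0 240 6
```

```text
185 ....................................................................................................
187 ....................................................................................................
189 ....................................................................................................
191 88..................................................................................................
193 88888888888.........................................................................................
195 88888888888............................54445........................................................
197 888888888877..........................444444445.....................................................
199 8888899987..5555666667..............54444444444445..................................................
201 888888888.............55566666.....444444444444444444...............................................
203 888888887.......................444444444444444444444444............................................
205 89998888........4...............44444444444444
[... 7194 characters left out ...]
...............1......2.....
204 ..................................67777777777777777777777777777777763........................111.....2.....
210 ..................................6777777777777777777777777777777775..........................12...........
216 ..................................6777777777777777777777777777777776........................11.............
222 ..................................5777777777777777777777777777777775........................11.22..........
228 ..................................5777777777762133343332127777777764......................1111.1...........
234 ..................................3555555555531111132111114555555554.....................111.111...........
```

```bash
python3 - <<'E'
src=open('pf.py').read()
src=src.replace("print(st[c].tolist());","")
src=src.replace("M=np.isin(l,c).astype(np.uint8)","M=np.isin(l,c).astype(np.uint8);M[:,:318]=0\nIG=np.zeros_like(M);IG[211:235,300:346]=1;M[IG==1]=0")
src=src.replace("    return -float","    I[IG==1]=0\n    return -float")
i=src.index("r=diff")
src=src[:i]+'''
B=[(.1,.3),(-.06,.06),(.008,.08),(-1,1),(-.8,.8)]
r=differential_evolution(cost,B,seed=1,maxiter=80);print('free',r.x.round(3),r.fun)
r=differential_evolution(lambda v:cost((v[0],v[1],.010,0,v[2])),[B[0],B[1],B[4]],seed=1,maxiter=60);print('flat',r.x.round(3),r.fun)
print(proj(s,np.vstack(world((r.x[0],r.x[1],.01,0,r.x[2]))[1])).round())
'''
open('pf.py','w').write(src)
E
python3 pf.py s7
```

```text
free [ 0.177  0.045  0.017 -0.882  0.797] -0.7363100252737995
flat [0.165 0.057 0.8  ] -0.48959136468774095
[[370. 224.]
 [355. 211.]
 [341. 208.]
 [308. 222.]
 [328. 244.]]
```

```bash
python3 - <<'E'
from h import *
b=cv2.resize(load('s7')['color'][175:300,270:410],(500,446),interpolation=cv2.INTER_CUBIC);a=cv2.resize(load('w7')['color'][:130,100:400],(300,130))
m=np.zeros((446,800,3),np.uint8);m[:,:500]=b;m[:130,500:]=a;cv2.imwrite('pics/m7.png',m)
E
```

```text
(no output)
```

View pics/m7.png

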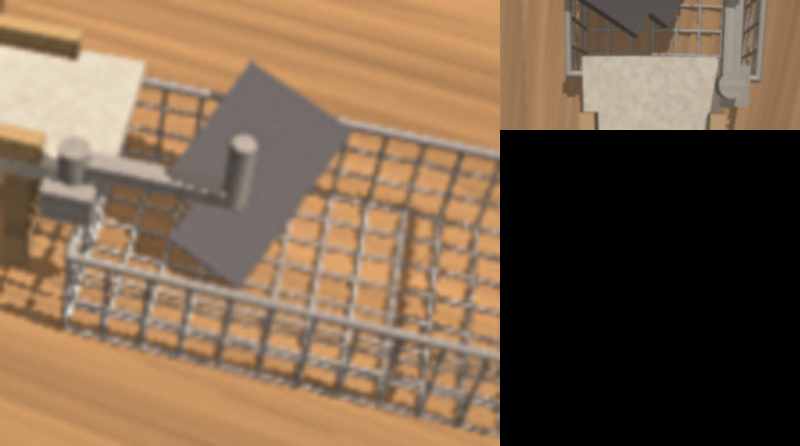

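The plate hasn't landed flat. It lies across the basket, propped with its high end (250,62)–(350,125) on the rim on the robot's side and its low end (175,235)–(240,285) near the far wall. I solve its pose from these corners.

```bash
python3 - <<'E'
from h import *
s=load('s7');uv=np.array([(250,62),(350,125),(240,285),(175,235)],float)/500*140+[270,175]
X=np.array([(-.038,.06,0),(.038,.06,0),(.038,-.06,0),(-.038,-.06,0)])
n,rv,tv,e=cv2.solvePnPGeneric(X,uv,s['mtx'],np.array(s['D'],float),flags=cv2.SOLVEPNP_IPPE)
for r,t,q in zip(rv,tv,e):
    W=(RM(s)@(cv2.Rodrigues(r)[0]@X.T+t)).T+s['origin'];d=W[:,:2]-[.4937,-.162];a=np.radians(99)
    print(q,W.round(3).tolist());print(np.c_[d@[np.cos(a),np.sin(a)],d@[-np.sin(a),np.cos(a)],W[:,2]].round(3).tolist())
for p in [(55,38),(452,100),(45,272),(405,335)]:
    P=onz(load('w1'),(p[0]*.64,p[1]*.64),.07);d=P[:2]-[.4937,-.162];print(d@[np.cos(a),np.sin(a)],d@[-np.sin(a),np.cos(a)])
E
```

```text
[1.73980602] [[0.382, -0.019, 0.081], [0.422, 0.044, 0.095], [0.495, 0.019, 0.003], [0.455, -0.044, -0.012]]
[[0.158, 0.088, 0.081], [0.214, 0.038, 0.095], [0.179, -0.029, 0.003], [0.123, 0.02, -0.012]]
[2.04505996] [[0.403, -0.014, 0.103], [0.381, 0.039, 0.053], [0.48, 0.019, -0.011], [0.502, -0.035, 0.038]]
[[0.16, 0.067, 0.103], [0.216, 0.08, 0.053], [0.181, -0.015, -0.011], [0.125, -0.028, 0.038]]
0.3312975028484333 -0.09138418479147245
0.07615062571736282 -0.08494487772292028
0.33680865543382177 0.06414826136583399
0.0812941016955147 0.07149875930607545
```

Request:
{"op": "send_rows", "data": {
  "motion": [
    [0, 0, -0.6, 0],
    [0.4, 0, -0.5, 0],
    [0.5, 0, -0.5, 0],
    [0.5, 0, 0, 0],
    [0.5, 0, 0, 0],
    [0.5, 0, 0, 0],
    [0.5, 0, 0, 0],
    [0.5, 0, 0, 0],
    [0.3, 0, 0, 0],
    [0, 0, 0, 0],
    [0, 0, 0, 0]
  ],
  "gripper": 1
}}

```text
time_s: 17.9
tcp_pos: [0.4739, 0.0104, 0.2863]
eef_rot: [-178.1, 0.1, 98.7]
force: [0.6, -0.5, -0.2]
gripper_width: 0.0805
grip_force: 0.0
```

```bash
python3 - <<'E'
from h import *
snap('wrist','w8');o=env.get_obs();d=o['tcp_pos'][:2]-[.4937,-.162];a=np.radians(99);print(d@[np.cos(a),np.sin(a)],d@[-np.sin(a),np.cos(a)],o['tcp_pos'],o['eef_rot'])
E
python3 asc.py w8 60 460 20 260 6
```

```text
0.1728317539914259 -0.00735965015868419 [0.4739322  0.00985521 0.28629922] [-1.78097513e+02  1.39725949e-01  9.85912979e+01]
 20 ...........................................54344444443455554455554355555455565446665536666533345......................................
 26 ...........................................5534...................4........................44455......................................
 32 ...........................................54344..................5.....4.....4............44355......................................
 38 ...........................................543.24....45....44.....4.....4.....4.....4......43355......................................
 44 ...........................................554.3..................5.....4.....4.....4.....3..35.......................................
 50 ...........................................553.3.....4.....4............5.....5.....5.....34.45.......................................
 56 ...........................................55333..............................4.....4.....44.45.......................................
 6
[... 3884 characters left out ...]
.....
230 .............................................533..........4.....4.....4.........455554.335..1.........................................
236 111111111110........................1........5444..44.....4....444444444444423334555555435...1..........................1.......1.1.1.
242 0100011110.0.....................................55555555555555555555555555555434555445655....11.1.1....444555555........11111...11.11
248 1101110....00...................1...11...........6677777777776777777777766777775555544......1..1111....234555555555.........11111111..
254 000000........................1111...1...........67777677677667767667776776677645555555..........1..1.1..14554455555..........11111111
```

```bash
cat > p6.py <<'E'
from h import *
from scipy.optimize import least_squares
s=load('s7');w=load('w8')
sA,sB,sD=[np.array(q)/500*140+[270,175] for q in((250,62),(350,125),(240,285))]
# plate local: u along length (high end +), v along tray-x-ish
L={'A':(.06,-.038,0),'B':(.06,.038,0),'D':(-.06,.038,0)}
ob=[(s,sA,'A'),(s,sB,'B'),(s,sD,'D'),(w,(180,185),'A'),(w,(197,118),'B'),(w,(286,158),'D')]
def pts(q): return {k:Ro.from_rotvec(q[3:]).apply(v)+q[:3] for k,v in L.items()}
def f(q):
    P=pts(q); return np.concatenate([proj(c,P[k])[0]-uv for c,uv,k in ob])
a=np.radians(99)
# initial: u -> tray +y tilted up, v-> tray +x
ty=np.array([-np.sin(a),np.cos(a),0]);tx=np.array([np.cos(a),np.sin(a),0])
best=None
for th in(.3,.6,.9):
  for ps in (-.6,-.3,0,.3):
    U=np.cos(th)*(np.cos(ps)*ty+np.sin(ps)*tx)+[0,0,np.sin(th)];V=np.cos(ps)*tx-np.sin(ps)*ty
    q0=np.r_[.47,0,.05,Ro.from_matrix(np.c_[U,V,np.cross(U,V)]).as_rotvec()]
    r=least_squares(f,q0)
    if best is None or r.cost<best.cost:best=r
r=best;print(r.cost,r.fun.round(1));R=Ro.from_rotvec(r.x[3:]).as_matrix()
def tray(P): d=np.array(P)[:2]-[.4937,-.162];return np.r_[d@tx[:2],d@ty[:2],P[2]].round(3)
for k,v in pts(r.x).items():print(k,tray(v))
print('C',tray(R@[-.06,-.038,0]+r.x[:3]),'ctr',tray(r.x[:3]),'U',R[:,0],'V',R[:,1],'N',R[:,2])
E
python3 p6.py
```

```text
9.282254783228563 [ 0.8 -2.1 -0.4  2.  -0.9 -0.2 -1.1  0.5  1.3  1.  -0.2 -2. ]
A [0.155 0.078 0.098]
B [0.221 0.06  0.065]
D [ 0.172 -0.039  0.018]
C [ 0.106 -0.021  0.051] ctr [0.163 0.02  0.058] U [-0.87720745  0.27807981  0.39138053] V [ 0.09121014  0.89686387 -0.43280008] N [-0.47136802 -0.34395758 -0.81209936]
```

The wrist view resolves it: the plate leans diagonally, its high corner on the robot-side rim and its low end on the basket floor. I turn the tool so the gripper body clears the peg, press lightly near the high end, and draw the plate away from that rim.

Request:
{"op": "send_rows", "data": {
  "motion": [
    [0, 0, 0, 0.072],
    [0, 0, 0, 0.072],
    [0, 0, 0, 0.072],
    [0, 0, 0, 0.072],
    [0, 0, 0, 0.072],
    [0, 0, 0, 0.072],
    [0, 0, 0, 0.072],
    [0, 0, 0, 0.072],
    [0, 0, 0, 0.072],
    [0, 0, 0, 0.072],
    [0, 0, 0, 0.065],
    [0, 0, 0, 0]
  ],
  "gripper": -1
}}

```text
time_s: 19.15
tcp_pos: [0.474, 0.0096, 0.2863]
eef_rot: [179.9, 1.9, 8.4]
force: [0.2, -0.8, 0.2]
gripper_width: 0.0023
grip_force: 0.0
```

Request:
{"op": "send_rows", "data": {
  "motion": [
    [-0.46, 0.06, 0, 0],
    [-0.46, 0, 0, 0],
    [0, 0, 0.4, 0],
    [0, 0, 0.6, 0],
    [0, 0, 0.6, 0],
    [0, 0, 0.6, 0],
    [0, 0, 0.6, 0],
    [0, 0, 0.5, 0],
    [0, 0, 0.3, 0],
    [0, 0, 0, 0],
    [0, 0, 0, 0]
  ]
}}

```text
time_s: 20.25
tcp_pos: [0.4233, -0.0008, 0.1085]
eef_rot: [179.9, 1.9, 8.8]
force: [0.2, 0.4, 0.4]
gripper_width: 0.0004
grip_force: 0.0
```

```bash
cat > st.py <<'E'
from h import *
o=env.get_obs();R=Ro.from_euler('xyz',o['eef_rot'],degrees=True).as_matrix();tip=o['tcp_pos']+R[:,2]*env.tip_extent
d=tip[:2]-np.array([.4937,-.162]);a=np.radians(99);print('tip tray',(d@[np.cos(a),np.sin(a)]).round(4),(d@[-np.sin(a),np.cos(a)]).round(4),tip[2].round(4),'rot',o['eef_rot'].round(1),'F',o['force'].round(1),o['time_s'],o['joint_pos'].round(0))
E
python3 st.py
```

```text
tip tray 0.1702 0.0446 0.1005 rot [179.9   1.9   8.8] F [0.2 0.4 0.4] 20.25 [-16.   1.  10. 120.  -0.  61. -87.]
```

Request:
{"op": "send_rows", "data": {
  "motion": [
    [0, 0, 0.15, 0],
    [0, 0, 0.1, 0],
    [0, 0, 0, 0]
  ]
}}

```text
time_s: 20.55
tcp_pos: [0.4224, -0.0006, 0.0951]
eef_rot: [179.9, 1.9, 8.7]
force: [-0.0, -0.2, -1.0]
gripper_width: 0.0006
grip_force: 0.0
```

Request:
{"op": "send_rows", "data": {
  "motion": [
    [0, 0, 0.04, 0],
    [0, 0, 0.02, 0],
    [0, 0, 0, 0]
  ]
}}

```text
time_s: 20.85
tcp_pos: [0.4226, -0.0006, 0.0925]
eef_rot: [179.9, 1.9, 8.7]
force: [-0.4, 0.3, 0.1]
gripper_width: 0.0002
grip_force: 0.0
```

Request:
{"op": "send_rows", "data": {
  "motion": [
    [0, 0, 0.03, 0],
    [0, 0, 0.02, 0],
    [0, 0, 0, 0]
  ]
}}

```text
time_s: 21.15
tcp_pos: [0.4224, -0.0006, 0.0898]
eef_rot: [179.9, 1.9, 8.7]
force: [-0.4, 0.2, 0.5]
gripper_width: 0.0006
grip_force: 0.0
```

Request:
{"op": "send_rows", "data": {
  "motion": [
    [0, 0, 0.03, 0],
    [0, 0, 0.02, 0],
    [0, 0, 0, 0]
  ]
}}

```text
time_s: 21.45
tcp_pos: [0.4223, -0.0006, 0.0873]
eef_rot: [179.9, 1.9, 8.7]
force: [-0.1, 1.0, 0.1]
gripper_width: 0.0006
grip_force: 0.0
```

Request:
{"op": "send_rows", "data": {
  "motion": [
    [0, 0, 0.03, 0],
    [0, 0, 0.02, 0],
    [0, 0, 0, 0]
  ]
}}

```text
time_s: 21.75
tcp_pos: [0.4224, -0.0006, 0.085]
eef_rot: [179.9, 1.9, 8.7]
force: [-0.0, 0.3, 2.1]
gripper_width: 0.0005
grip_force: 0.5
```

Request:
{"op": "send_rows", "data": {
  "motion": [
    [0, 0, 0.03, 0],
    [0, 0, 0.02, 0],
    [0, 0, 0, 0]
  ]
}}

```text
time_s: 22.05
tcp_pos: [0.4235, -0.0005, 0.0833]
eef_rot: [179.9, 1.7, 8.7]
force: [2.3, 0.0, 7.1]
gripper_width: 0.0009
grip_force: 3.4
```

Request:
{"op": "send_rows", "data": {
  "motion": [
    [0.06, 0, 0.03, 0],
    [0.06, 0, 0.03, 0],
    [0.06, 0, 0.03, 0]
  ]
}}

```text
time_s: 22.35
tcp_pos: [0.4316, 0.0008, 0.0779]
eef_rot: [179.9, 1.8, 8.7]
force: [1.2, -0.0, 3.8]
gripper_width: 0.0005
grip_force: 2.0
```

Request:
{"op": "send_rows", "data": {
  "motion": [
    [0.06, 0, 0.03, 0],
    [0.06, 0, 0.03, 0],
    [0.06, 0, 0.03, 0]
  ]
}}

```text
time_s: 22.65
tcp_pos: [0.4397, 0.002, 0.0725]
eef_rot: [179.9, 1.9, 8.7]
force: [0.4, 0.7, 2.1]
gripper_width: 0.0005
grip_force: 0.8
```

Request:
{"op": "send_rows", "data": {
  "motion": [
    [0.06, 0, 0.04, 0],
    [0.06, 0, 0.04, 0],
    [0.06, 0, 0.04, 0]
  ]
}}

```text
time_s: 22.95
tcp_pos: [0.4485, 0.0033, 0.0663]
eef_rot: [179.9, 1.9, 8.7]
force: [-0.1, 0.3, 1.1]
gripper_width: 0.0007
grip_force: 0.8
```

```bash
python3 -c "
from h import *
snap('scene','s9')"; python3 asc.py s9 300 400 180 266 2
```

```text
180 ...1111111111111111223.................110000000000001100000000000000000000000......................
182 ..11111111111111........22222..........100000000000001100000000000000000000000........21112222......
184 ..1111111111111...................1111100000000000000000000000000000011210000011222211111112221112..
186 .111111111111111..................1111110000000000000000000000000000001110000111111111111111111112..
188 .111111111111100000011111.........1111110000000000000000000000000000000000000111111111111111111223..
190 .0111111111111....10000000000001111111100000000000000000000000000000000000001111111111111111111112..
192 100000000001.................100000000000000000000000000000000000000000000001111111111111111111112..
194 1000000123..........................10000000000000000000000000000000000000011111111111111111111112..
196 4321001234.....................................110000000000000000000000000011111111111111111111112..
198 542100122222333.................1........................1110000000111111111111111111111111111111...
200 542000233....322222222233.....2111111111111234
[... 2714 characters left out ...]
34444444445.................566.........7..........6.........56.......
254 44666.......4455566666666655.....4444445..................67........566..........6.........6........
256 4566.......4456........455666666665555........567.........6..........6.........5555.................
258 .56........3466........456.....55555666677....66........666..........6..........55......6555........
260 467........456.........566.........4....5556666677.......67.........56..........6.........55.....66.
262 56666......46.........555.........45...7......45..5566666777........67.........56.........66........
264 5...6566554567........56.........445.......55445........55556666676677........5654........5.........
```

The lower edge still sits at scene (337,254), so the fingers slid over the plate and it didn't move; its smooth side is probably up. I'll push its high end inward from outside the rim instead.

Request:
{"op": "send_rows", "data": {
  "motion": [
    [0, 0, -0.6, 0],
    [0, 0, -0.6, 0],
    [-0.4, 0.06, 0, 0],
    [-0.4, 0.06, 0, 0],
    [-0.4, 0.05, 0, 0],
    [-0.4, 0.05, 0, 0],
    [0, 0, 0, 0],
    [0, 0, 0, 0]
  ]
}}

```text
time_s: 23.8
tcp_pos: [0.3732, -0.0191, 0.1293]
eef_rot: [179.9, 1.9, 8.7]
force: [1.3, -0.6, -0.2]
gripper_width: 0.0009
grip_force: 0.0
```

```bash
python3 st.py; python3 -c "
from h import *
snap('wrist','w9')"; python3 asc.py w9 60 460 0 260 6
```

```text
tip tray 0.16 0.097 0.1213 rot [179.9   1.9   8.7] F [ 1.3 -0.6 -0.2] 23.8 [-15.  -7.  10. 125.   2.  64. -87.]
  0 4.......66566644467666666666766666666676666666666666666666676666666666666666666765........7.........8533..6756688888888888888888888888
  6 4444....55........64........65........75.........6.........6.........75........66......665756666666654.7..6666688888888888888888888888
 12 4........5........64........74........75.........5.......444444......74........76.........6.........8..7..7666688888888888888888888888
 18 4........6........65........75........75.........5......444444444444454........75.........6........77..7..7666788888888888888888888888
 24 4........6........55........75........75.........5.....44444444444444444444....75........76........77.76..7666788888888888888888888888
 30 5........65.......665666666666566666667666666666665665444444444444444444444444444........76........86.65556566788888888888888888888888
 36 44.......54........6.........5........75.........5..4444444444444444444444444443444444556766666666664475.67666888888888888888888888888
 42 6........64
[... 4427 characters left out ...]
.....
234 ......................................................................................................................................
240 ......................................................................................................................................
246 .............................................1........................................................................................
252 .......................11....1...........................1............................................................................
258 .....................111111..11...1...1.1...1.1.11.................................1.......1..........................................
```

```bash
sed -i "s/^L={/L={'e':(-.06,-.014,0),'f':(-.036,-.014,0),'g':(-.036,-.038,0),/; s/^ob=\[/v=load('w9')\nob=[(v,(231,10),'D'),(v,(153,141),'B'),(v,(262,194),'A'),(v,(306,32),'e'),(v,(287,58),'f'),(v,(330,67),'g'),/" p6.py; python3 p6.py
```

```text
88.17753632313519 [ 5.8 -1.1 -1.8  4.2  1.5  0.  -2.3 -1.3  3.4 -2.3 -6.1  0.8  0.2 -1.5
  0.7  1.2 -1.4  0.3 -1.5  0.8  5.6  0.5 -3.3 -2.2]
e [ 0.124 -0.018  0.027]
f [ 0.134 -0.     0.039]
g [0.113 0.008 0.046]
A [0.154 0.079 0.095]
B [0.223 0.054 0.074]
D [ 0.171 -0.035  0.012]
C [ 0.102 -0.01   0.033] ctr [0.162 0.022 0.054] U [-0.79814832  0.30818162  0.51767108] V [ 0.18512545  0.94314646 -0.27604949] N [-0.57331303 -0.12449434 -0.80982303]
```

Request:
{"op": "send_rows", "data": {
  "motion": [
    [-0.12, 0, 0, 0],
    [0, 0, 0.4, 0],
    [0, 0, 0.45, 0],
    [0, 0, 0, 0]
  ]
}}

```text
time_s: 24.25
tcp_pos: [0.3639, -0.0205, 0.0849]
eef_rot: [179.9, 2.2, 8.7]
force: [-0.4, -0.4, 0.6]
gripper_width: 0.0004
grip_force: 0.0
```

Request:
{"op": "send_rows", "data": {
  "motion": [
    [0.08, 0, 0, 0],
    [0.08, 0, 0, 0],
    [0.08, 0, 0, 0],
    [0, 0, 0, 0]
  ]
}}

```text
time_s: 24.65
tcp_pos: [0.3786, -0.0184, 0.0872]
eef_rot: [179.9, 1.8, 8.7]
force: [0.4, -0.0, 0.2]
gripper_width: 0.0005
grip_force: 0.0
```

Request:
{"op": "send_rows", "data": {
  "motion": [
    [0.08, 0, 0, 0],
    [0.08, 0, 0, 0],
    [0, 0, 0, 0]
  ]
}}

```text
time_s: 24.95
tcp_pos: [0.386, -0.0173, 0.0864]
eef_rot: [179.9, 1.9, 8.7]
force: [-0.9, 0.6, 0.0]
gripper_width: 0.0005
grip_force: 0.0
```

Request:
{"op": "send_rows", "data": {
  "motion": [
    [0.08, 0, 0, 0],
    [0.08, 0, 0, 0],
    [0, 0, 0, 0]
  ]
}}

```text
time_s: 25.25
tcp_pos: [0.3939, -0.0161, 0.0861]
eef_rot: [179.9, 1.9, 8.7]
force: [-0.3, -0.6, -1.1]
gripper_width: 0.0007
grip_force: 0.0
```

```bash
python3 st.py; python3 -c "
from h import *
snap('wrist','w10')"; python3 asc.py w10 60 460 0 230 9
```

```text
tip tray 0.1597 0.076 0.0781 rot [179.9   1.9   8.7] F [-0.3 -0.6 -1.1] 25.25 [-15.  -1.  11. 125.   0.  57. -86.]
  0 4.......5.......74.......7........7455555555555555555555554...7........7........8..5...4..6667888888
  9 4.......5.......74.......7........7455555555555555555555553...4........7........8..4...4.36667888888
 18 4.......6.......755666666656666666755555555555555555555553....4........6.......77..33356..6667888888
 27 5.......7........5.......74.......755555555555555555555543....4.......66566666664.66..65.56668888888
 36 6.......7........5.......75.......65555555555555555555555554444.......75.......8..76..75.56668888888
 45 7.......64.......6........5.......555555555555555555555555555555554...7........8..7...7..66678888888
 54 64......6566666666566666666666666555555555555555555555555555555555....4........7..7...64566688888888
 63 .4.......5.......6........5......555555555555555555555555555555554....4..4455665456..66..66688888888
 72 .5.......6.......7........6.....555555555555555555555555555555554.....4.......76.66..75.566688888888
 81 .6.......5.......74.......6.....5555
[... 1044 characters left out ...]
6555555555555555555555555555..4.......4.......4.554.7..666688888888888
180 ....5......6.......6.......6......655555555555555555553333.4........4......3..3...334666888888888888
189 ..3.......2.......3.......3........3.....55555555555543334543444444334444443..4..34.3566888888888888
198 .......3.......43.......43.....6653555666663566445555333355543444444333444..334..4..3334555555655555
207 ..4335554445424444554433454444444454......4.........3........3........3........234..3334555555555555
216 665555555555455454444445.......43.........3.........2.........3.........2........33344.5555555555555
225 ................6666666666666666666667666775323444432344444444444444444444444444444444..............
```

The high end has slid inside the rim with almost no force. I rise and measure whether it lies flat.

Request:
{"op": "send_rows", "data": {
  "motion": [
    [0, 0, -0.6, 0],
    [0, 0, -0.8, 0],
    [0, 0, -0.8, 0],
    [0, 0, -0.8, 0],
    [0, 0, -0.6, 0],
    [0.3, 0, 0, 0],
    [0, 0, 0, 0],
    [0, 0, 0, 0]
  ]
}}

```text
time_s: 26.1
tcp_pos: [0.4134, -0.0127, 0.2647]
eef_rot: [179.9, 2.0, 8.7]
force: [-0.6, -0.3, -0.8]
gripper_width: 0.0001
grip_force: 0.0
```

```bash
python3 -c "
from h import *
snap('wrist','w11');snap('scene','s11')"; python3 asc.py w11 90 430 0 260 6;python3 asc.py s11 310 390 196 262 2
```

```text
0 ..................................................................................................................
  6 ..................................................................................................................
 12 555565656666666666666666666666666666666666666666666666656555555555555555..........................................
 18 3343433334444333444443344444334444443444444344444443444444334444443444444444555555565.............................
 24 .5..34443333344443344454344443333444433444453444555444444433444553344555334444444.475.............................
 30 .6..6......4.....5......4......3............3......34565..4......3......3......4544566666666666...................
 36 .6..6......4.....5......5......5............6......66666655.....665....65.....55654566665666665...................
 42 .3..6......4.....54.....5......5.....64.....64.....66666544444444444446666666666666666656666666...................
 48 ...........4............5......4............6..444443343344444444444445666666666666666656666666...................
 54 ..5.74.....4......4.....5..
[... 6238 characters left out ...]
.6..........6.......
246 ..4444454444444444444444444444444444444445..................567.........5.......
248 .3223344444454444444444444444444444444445...................6.........555.......
250 ...3222222344444444444444444444444444445.........6..........6..........65.......
252 666666654334454444444444444444444444445.........566.........6..........6........
254 ..444455566666665555554444444444444445..........67........566..........6........
256 54454....444444556666666655555554444566.........6..........6.........5555.......
258 .3344...444443444444445555666666655556........566..........6..........55......55
260 .4454..333344444444444443344445555566666.......67.........56..........6.........
```

```bash
sed "s/load('s7')/load('s11')/; s/load('w8')/load('w11')/; s/^v=load.*//" p6.py | sed "/^ob=/,/^def pts/{/^def pts/!d}" | sed "s/^def pts/ob=[(w,(213,147),'B'),(w,(273,159),'A'),(w,(290,77),'g'),(w,(275,76),'f'),(w,(227,50),'D'),(s,(358,230),'B'),(s,(347.5,257),'D'),(s,(323,222),'A')]\ndef pts/; s/(.3,.6,.9)/(-.2,0,.2,.5)/" > p7.py; python3 p7.py
```

```text
40.13788632579782 [ 0.5  2.1  1.8 -2.6  2.   3.1 -4.3  0.8 -1.1 -3.2 -1.  -0.1 -3.8 -0.3
  2.3  0.6]
e [ 0.136 -0.051  0.035]
f [ 0.14  -0.028  0.029]
g [ 0.117 -0.025  0.026]
A [0.133 0.066 0.001]
B [0.208 0.055 0.009]
D [ 0.187 -0.059  0.04 ]
C [ 0.112 -0.048  0.032] ctr [0.16  0.004 0.021] U [-0.96458213  0.01895575 -0.26310072] V [-0.00887267  0.9945187   0.10418168] N [ 0.26363343  0.1028262  -0.95912678]
```

```bash
cat >> p7.py <<'E'
for z in(.012,.016,.02):
  def g(p):
    c,s_=np.cos(p[2]),np.sin(p[2]);U=c*ty+s_*tx;V=c*tx-s_*ty
    return np.concatenate([proj(cm,np.r_[p[:2],z]+v[0]*U+v[1]*V)[0]-uv for cm,uv,k in ob for v in[L[k]]])
  r=least_squares(g,[.47,0,0]);print(z,r.cost,r.fun.round(1),r.x)
E
python3 p7.py | tail -3
```

```text
2.9 -4.6] [ 0.46584206 -0.00433766  0.16262011]
0.02 113.72538230778267 [-0.4  4.2  3.1  2.1  1.2  1.3 -5.  -1.3 -0.3 -5.3 -0.3 -3.5 -5.2  7.5
  3.1 -5.6] [ 0.46628467 -0.0042423   0.16397702]
```

```bash
python3 asc.py s11 305 375 244 282 1
```

```text
244 .66......444444444444444444444444444444444444445......566.........6...
245 .66.....444444444444444444444444444444444444445........56.........6...
246 666....4444454444444444444444444444444444444445..................567..
247 66544..344444554444444444444444444444444444444...................56...
248 66....3223344444454444444444444444444444444445...................6....
249 66.....222223344445444444444444444444444444445........6..........6....
250 66665...3222222344444444444444444444444444445.........6..........6....
251 56666666544332223444444444444444444444444445.........567.........6....
252 ..555666666654334454444444444444444444444445.........566.........6....
253 ......55556666555555555444444444444444444455..........6........666....
254 .......444455566666665555554444444444444445..........67........566....
255 .......4444..445556666666655555544444444455..........6..........56....
256 .....54454....444444556666666655555554444566.........6..........6.....
257 ......44444..4444434444555566666665555554566.........6..........6.....
258 ......3344...444443444444445555666666655556...
[... 1049 characters left out ...]
.....44.........5544.....
273 .....56.554.........................554456666.....44.........554......
274 .............4444.....................44566566666545.........554......
275 ................55..........................665555446........55.......
276 ..........................4.....................544456666...665.......
277 .........................5445....................44.66555555555.......
278 ............................5555........................655444456.....
279 ...............................55555444..........4..........4445555566
280 ...................................55445.........4..........44...55545
281 .......................................55555.....4....................
```

```bash
sed -i "s/(347.5,257)/(346,267)/; s/(s,(323,222),'A')/(s,(323,222),'A'),(s,(311.5,247),'g'),(s,(318,260),'e')/" p7.py; python3 p7.py
```

```text
43.79973531038888 [ 1.1  2.3  2.  -0.7  0.1  2.4 -5.3 -0.1  0.5 -3.5 -1.4  1.1 -4.3 -0.6
  2.3 -0.1 -0.   1.1  0.2 -1.3]
e [ 0.136 -0.053  0.01 ]
f [ 0.14  -0.03   0.008]
g [ 0.117 -0.026  0.008]
A [0.133 0.069 0.001]
B [0.207 0.056 0.004]
D [ 0.188 -0.062  0.012]
C [ 0.113 -0.049  0.009] ctr [0.16  0.003 0.006] U [-0.99745325  0.01002357 -0.07061549] V [0.00736952 0.99926022 0.03774536] N [ 0.07094159  0.03712883 -0.99678922]
0.012 54.516168478174166 [ 0.2  2.7  2.6  0.6  0.5  1.4 -5.3 -1.2  0.4 -4.8 -0.8 -1.1 -4.3 -0.1
  2.8 -3.2  0.1  0.1  0.3 -1.4] [ 0.46639431 -0.00420488  0.16627702]
0.016 67.66297331651954 [-0.2  2.9  2.8  0.8  0.9  0.8 -5.1 -1.9  0.1 -5.7 -0.5 -2.1 -4.1 -1.1
  2.9 -4.2  0.2 -0.8  0.4 -2.3] [ 0.46698723 -0.00407656  0.16616363]
0.02 88.31155745055398 [-0.6  3.1  3.   1.1  1.2  0.2 -5.  -2.5 -0.3 -6.6 -0.2 -3.1 -3.8 -2.
  3.1 -5.2  0.4 -1.8  0.6 -3.3] [ 0.46756796 -0.00395058  0.16604973]
```

The plate now lies flat in the basket, within about 4°, at tray position (0.16, 0.00). Next I shut the gate, starting with the cage over the peg again.

Request:
{"op": "send_rows", "data": {
  "motion": [
    [0.46, 0, 0, -0.07],
    [0.46, 0, 0, 0],
    [-0.03, -0.45, 0, 0]
  ],
  "gripper": -0.2
}}

```text
time_s: 26.5
tcp_pos: [0.4521, 0.0173, 0.2629]
eef_rot: [-179.9, 2.0, 16.5]
force: [-0.7, 0.3, -0.1]
gripper_width: 0.0168
grip_force: 0.0
```

```bash
python3 st.py
```

```text
tip tray 0.1836 0.0133 0.2549 rot [-179.9    2.    16.5] F [-0.7  0.3 -0.1] 26.5 [-18.  -3.  10. 104.   1.  80. -82.]
```

Request:
{"op": "send_rows", "data": {
  "motion": [
    [0, 0, 0, -0.071],
    [0, 0, 0, -0.071],
    [0, 0, 0, -0.071],
    [0, 0, 0, -0.071],
    [0, 0, 0, -0.071],
    [0, 0, 0, -0.071],
    [0, 0, 0, -0.071],
    [0, 0, 0, -0.071],
    [0, 0, 0, -0.071],
    [0, 0, 0, -0.073],
    [0, 0, 0, 0],
    [0, 0, 0, 0]
  ]
}}

```text
time_s: 27.7
tcp_pos: [0.4505, 0.0185, 0.2637]
eef_rot: [-178.1, 0.1, 98.0]
force: [-0.1, 0.2, -0.7]
gripper_width: 0.0346
grip_force: 0.0
```

```bash
python3 st.py; python3 - <<'E'
from h import *
o=env.get_obs();R=Ro.from_euler('xyz',o['eef_rot'],degrees=True).as_matrix();print(R.T@(np.array([.523,.0048,.134])-o['tcp_pos'])/.05)
E
```

```text
tip tray 0.185 0.0147 0.2557 rot [-1.781e+02  1.000e-01  9.800e+01] F [-0.1  0.2 -0.7] 27.7 [-20.  -3.  12. 105.   1.  80.  -1.]
[-0.46682506  1.48455713  2.54727323]
```

Request:
{"op": "send_rows", "data": {
  "motion": [
    [-0.16, 0.5, 0, 0],
    [-0.16, 0.5, 0, 0],
    [-0.15, 0.48, 0, 0],
    [0, 0, 0.5, 0],
    [0, 0, 0.5, 0],
    [0, 0, 0.5, 0],
    [0, 0, 0, 0],
    [0, 0, 0, 0]
  ]
}}

```text
time_s: 28.5
tcp_pos: [0.525, 0.0054, 0.1872]
eef_rot: [-178.1, 0.1, 98.2]
force: [0.9, 0.1, 0.5]
gripper_width: 0.0348
grip_force: 0.0
```

```bash
python3 -c "
from h import *
snap('wrist','w12')
o=env.get_obs();print(o['tcp_pos'],o['eef_rot'])"; python3 asc.py w12 150 370 150 300 5
```

```text
[0.52550103 0.00542506 0.18791043] [-1.78174614e+02  1.31694622e-01  9.81825316e+01]
150 444444444444444444444444444444444444444444444444444444444444..........444665..................................
155 444444444444444444444444444444444444444444444444444444444445..........545665..................................
160 4444444444444444444444444444444444444444444444444444444444456666654443445665..................................
165 444444444444444444444444444444444444444444444444444444444445..........43565...................................
170 444444444444444444444444444444444444444444444444444444444445..........44565...................................
175 4444444444444444444444444444444444444444444444444444444444.6..........44565...................................
180 444444444444444444444444444444444444444444444444444444444556.........444665...................................
185 444444444444444444444444444444444444444444444444444444444.55.........335665...................................
190 44444444444444444444444444444444444444444444444444444444..66.........334665................
[... 1734 characters left out ...]
1121111111
270 11111.....2333333333333332222223333333333333333333333333322222333333333333333333333333332222222.....1121222222
275 11110.....3333333333333333333333333333333333333333333333333333333333333333333333333333333333333.....1111111111
280 11111....233333333333333333333333333333333333333333333333333333333333333333333333333333333333333....1111111111
285 11111....23333333333333333333333333333333333333333333333333333333333333333333333333333333333333.....1111111111
290 11111.....2222222222232222233233333333333333333333333333333333333333333333333332322222222222222.....1111111111
295 11111.........11111111111111111234444466666666664555555555433333..........11111111111111111.........1111111111
```

The peg top (253) is centred between the fingers. I lower the tool and swing the gate shut.

Request:
{"op": "send_rows", "data": {
  "motion": [
    [0, 0, 0.5, 0],
    [0, 0, 0.54, 0],
    [0, 0, 0, 0],
    [-0.007, -0.157, 0, -0.044],
    [-0.007, -0.157, 0, -0.044],
    [-0.007, -0.157, 0, -0.044],
    [-0.007, -0.157, 0, -0.044],
    [-0.007, -0.157, 0, -0.044],
    [-0.007, -0.157, 0, -0.044],
    [-0.007, -0.157, 0, -0.044],
    [-0.007, -0.157, 0, -0.044]
  ]
}}

```text
time_s: 29.65
tcp_pos: [0.4703, -0.024, 0.1391]
eef_rot: [-178.6, -1.0, 138.8]
force: [0.9, 1.1, -2.0]
gripper_width: 0.035
grip_force: 0.8
```

Request:
{"op": "send_rows", "data": {
  "motion": [
    [-0.007, -0.157, 0, -0.044],
    [-0.007, -0.157, 0, -0.044],
    [-0.007, -0.157, 0, -0.044],
    [-0.007, -0.157, 0, -0.044],
    [-0.007, -0.157, 0, -0.044],
    [-0.007, -0.157, 0, -0.044],
    [-0.007, -0.157, 0, -0.044],
    [-0.007, -0.157, 0, -0.044],
    [0, 0, 0, 0]
  ]
}}

```text
time_s: 30.55
tcp_pos: [0.4479, -0.0826, 0.1399]
eef_rot: [-179.6, -1.7, 178.9]
force: [-0.5, -0.1, -0.6]
gripper_width: 0.035
grip_force: 0.0
```

Request:
{"op": "send_rows", "data": {
  "motion": [
    [-0.007, -0.157, 0, -0.044],
    [-0.007, -0.157, 0, -0.044],
    [0, -0.06, 0, 0],
    [0, 0, 0, 0]
  ]
}}

```text
time_s: 30.95
tcp_pos: [0.4491, -0.1005, 0.1388]
eef_rot: [-179.9, -1.8, -171.2]
force: [0.3, -0.0, -0.1]
gripper_width: 0.0348
grip_force: 0.0
```

Request:
{"op": "send_rows", "data": {
  "motion": [
    [0, -0.06, 0, 0],
    [0, -0.06, 0, 0],
    [0, 0, 0, 0]
  ]
}}

```text
time_s: 31.25
tcp_pos: [0.4496, -0.1066, 0.138]
eef_rot: [-179.9, -1.9, -171.0]
force: [0.2, 0.2, 0.0]
gripper_width: 0.0348
grip_force: 0.0
```

Request:
{"op": "send_rows", "data": {
  "motion": [
    [0, -0.06, 0, 0],
    [0, 0, 0, 0]
  ]
}}

```text
time_s: 31.45
tcp_pos: [0.4497, -0.1071, 0.1378]
eef_rot: [179.9, -1.9, -170.9]
force: [-1.7, 9.6, 4.1]
gripper_width: 0.0347
grip_force: 5.0
```

Request:
{"op": "send_rows", "data": {
  "motion": [
    [0, -0.04, 0, 0],
    [0, 0, 0, 0]
  ]
}}

```text
time_s: 31.65
tcp_pos: [0.4498, -0.1074, 0.1377]
eef_rot: [179.8, -2.0, -170.8]
force: [-4.2, 16.3, 5.9]
gripper_width: 0.0349
grip_force: 8.3
```

Request:
{"op": "send_rows", "data": {
  "motion": [
    [0, -0.04, 0, 0],
    [0, 0, 0, 0]
  ]
}}

```text
time_s: 31.85
tcp_pos: [0.4498, -0.1076, 0.1376]
eef_rot: [179.7, -2.0, -170.7]
force: [-6.6, 22.8, 8.1]
gripper_width: 0.0352
grip_force: 11.8
```

Request:
{"op": "send_rows", "data": {
  "motion": [
    [0, -0.04, 0, 0],
    [0, 0, 0, 0]
  ]
}}

```text
time_s: 32.05
tcp_pos: [0.4499, -0.1079, 0.1375]
eef_rot: [179.5, -2.1, -170.7]
force: [-8.6, 29.5, 9.5]
gripper_width: 0.0354
grip_force: 15.3
```

The gate is firmly on its shut stop. I release, retreat and check.

Request:
{"op": "send_rows", "data": {
  "motion": [
    [0, 0.2, 0, 0],
    [0, 0.12, 0, 0],
    [0, 0, 0, 0],
    [0, 0, -0.5, 0],
    [0, 0, -0.8, 0],
    [0, 0, -0.8, 0],
    [0, 0, -0.4, 0],
    [0.6, 0, 0, 0],
    [0.4, 0, 0, 0],
    [0, 0, 0, 0],
    [0, 0, 0, 0],
    [0, 0, 0, 0]
  ]
}}

```text
time_s: 33.25
tcp_pos: [0.4036, -0.1065, 0.2644]
eef_rot: [-179.9, -1.9, -171.0]
force: [0.1, -0.2, 0.1]
gripper_width: 0.035
grip_force: 0.0
```

```bash
python3 - <<'E'
from h import *
s=snap('scene','s13');z=load('s0')
o=env.get_obs();print(o['tcp_pos'],o['force'].round(1),o['time_s'])
# bystander diff vs start: jar, tank, spare, basket far rim regions (scene px)
for n,(x0,x1,y0,y1) in dict(jar=(238,270,268,308),tank=(180,246,250,292),spare=(138,200,192,236),red=(298,374,308,370),basketR=(385,425,205,295),basketfront=(290,420,262,292)).items():
    a=s['color'][y0:y1,x0:x1].astype(float);b=z['color'][y0:y1,x0:x1].astype(float);sh=cv2.phaseCorrelate(cv2.cvtColor(b.astype(np.float32),7),cv2.cvtColor(a.astype(np.float32),7));print(n,np.abs(a-b).mean().round(1),np.round(sh[0],2))
# peg top expected for gate angles
a=np.radians(99);tx=np.array([np.cos(a),np.sin(a)]);ty=np.array([-np.sin(a),np.cos(a)])
for g in(0,.05,.1):
    P=np.r_[np.array([.4937,-.162])+(.07+.09*np.sin(g))*tx+(-.054+.09*np.cos(g))*ty,.152];print(g,proj(s,P).round(1))
E
python3 asc.py s13 280 330 170 250 2;python3 asc.py s13 305 375 216 272 2
```

```text
[ 0.4036159  -0.10634954  0.26427426] [ 0.6  0.5 -0.5] 33.3
jar 8.5 [-0.03 -0.02]
tank 5.4 [-0.01  0.55]
spare 7.2 [0.17 0.33]
red 6.8 [0.04 0.  ]
basketR 7.9 [-0.03 -0.05]
basketfront 8.9 [ 0.56 -0.12]
0 [[300.9 176.2]]
0.05 [[303.  176.6]]
0.1 [[305.1 177.1]]
170 ..................................................
172 ..................................................
174 ..................................................
176 ....................7777..........................
178 ...................566777.........................
180 ....................34455.........................
182 ....................33445.........................
184 ....................33456.........................
186 ...................33345..........................
188 ...................33345..........................
190 44...........7888.533445..........................
192 776555554444556677665566788.......................
194 8888887765555555667777678888888...................
196 8888888888755555677776788888887...................
198 8888888887655556777777788888876666666.............
200 888888887
[... 2761 characters left out ...]
........566.........6....
254 .......444455566666665555554444444444444445..........67........556....
256 ......4454....444444555666666655555544444556.........6..........6.....
258 ......3344...444443444444445555666666655556........556..........6.....
260 ......4454..333343444444444443344444555566666.......66.........56.....
262 ......46........333334444554434444444444444..5556666677........66.....
264 556554566........43..2233443334444544444445........55555666666667.....
266 .....45656665665555........222223444444444........6554.......555566666
268 .....4.........445655555554433322223..............444........666......
270 .....4..................54445555544...............444........5665.....
```

```bash
cat > p8.py <<'E'
exec(open('p7.py').read().split('ob=[')[0])
s=load('s13')
ob=[(s,(322,221),'A'),(s,(358,229.5),'B'),(s,(346.5,267.5),'D'),(s,(311,247.5),'g'),(s,(319,262),'e'),(s,(323,252),'f')]
exec('def pts'+open('p7.py').read().split('def pts')[1])
E
python3 p8.py
```

```text
3.08180453008642 [ 0.4 -0.4 -0.2  0.1  0.2  0.4 -0.4  1.4  0.5 -1.7 -0.4  0.2]
e [ 0.143 -0.12   0.087]
f [ 0.145 -0.096  0.084]
g [ 0.121 -0.094  0.084]
A [0.129 0.001 0.071]
B [ 0.205 -0.006  0.072]
D [ 0.195 -0.124  0.088]
C [ 0.119 -0.118  0.087] ctr [ 0.162 -0.062  0.08 ] U [-0.9893178  -0.06656437 -0.12968996] V [-0.06876119  0.99755445  0.01253054] N [ 0.12853871  0.02131432 -0.99147542]
0.012 12.14361202400925 [ 1.8 -0.9 -2.1 -0.8 -2.3  0.4  1.4  2.   1.1 -1.2  0.1  0.6] [ 0.46948156 -0.00289105  0.09579204]
0.016 11.612067810194278 [ 1.8 -1.1 -2.  -0.9 -2.2  0.5  1.3  2.   1.1 -1.1  0.1  0.7] [ 0.47291289 -0.00228433  0.09562089]
0.02 11.183707770241586 [ 1.8 -1.3 -1.8 -1.1 -2.1  0.6  1.2  2.1  1.  -1.   0.   0.7] [ 0.47634373 -0.00167776  0.09544769]
```

The plate is flat, the gate is shut (peg top at (302,177), 301 expected), the basket and bystanders show no measurable shift, and the arm is clear. I hand the job in.

```bash
python3 -c "
from bench import env
print(env.close_job())"
```

```text
the job is handed in; nothing more can be done
None
```

The job is handed in, with no verdict returned: the gate was swung fully open, the plate drawn out into the basket (it first propped on the rim and I pushed it in until it lay flat, upside down), and the gate swung fully shut; the jar, tank, spare plate and basket showed no measurable shift.

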